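Put each float bowl back on its own carburettor

TASK

The four carburettors stand upside down with their float chambers open, and their float bowls are mixed up in front of them. Put each bowl, mouth down over the float, on the carburettor whose deck has its shape and size, down flat all round, centred and square with the deck so that the screws can go in; lower the bowls on, do not drop or force them. Leave the spray can and the brass fitting where they are.

Things in the scene. Friction and masses are not known exactly. Their poses are not given: they have to be found in the camera images.
- bowl_large_round: Grey metal float bowl (an upturned cup, wall 3 mm): the larger round one, 60 mm across, 36 mm high, with a lip 67 mm across (70 at most) and 3 mm high at the mouth. On top a brass drain screw 12 mm across stands up 7 mm. Mass about 0.12 kg. Loose, mouth down on the bench. Origin: centre of the rim plane (underside); z up.
- bowl_small_round: Grey metal float bowl (an upturned cup, wall 3 mm): the smaller round one, 42 mm across, 34 mm high, with a lip 49 mm across (52 at most) and 3 mm high at the mouth. On top a brass drain screw 12 mm across stands up 7 mm. Mass about 0.07 kg. Loose, mouth down on the bench. Origin: centre of the rim plane (underside); z up.
- bowl_square: Grey metal float bowl (an upturned cup, wall 3 mm): the square one, 54 x 54 mm (sides along x and y), 36 mm high, with a lip 62 x 62 mm, 3 mm high, at the mouth and screw ears 7 mm high at its corners. On top a brass drain screw 12 mm across stands up 7 mm. Mass about 0.14 kg. Loose, mouth down on the bench. Origin: centre of the rim plane (underside); z up.
- bowl_oblong: Grey metal float bowl (an upturned cup, wall 3 mm): the oblong one, 74 (x) x 46 (y) mm, 36 mm high, with a lip 82 x 54 mm, 3 mm high, at the mouth and screw ears 7 mm high at its corners. On top a brass drain screw 12 mm across stands up 7 mm. Mass about 0.15 kg. Loose, mouth down on the bench. Origin: centre of the rim plane (underside); z up.
- carb_large_round: Grey carburettor upside down on a bench foot, deck up, a cream float and a brass jet standing in the middle of it. The one with the larger round deck, 80 mm across; float 34 mm across, 17 mm high over the deck (jet 21). Fixed. Origin: on the bench, straight below the deck's centre; the deck's top face, where the rim rests, is at z = 56 mm; x along the barrel (96 mm long, width 83 mm).
- carb_small_round: Grey carburettor upside down on a bench foot, deck up, a cream float and a brass jet standing in the middle of it. The one with the smaller round deck, 62 mm across; float 20 mm across, 14 mm high over the deck (jet 18). Fixed. Origin: on the bench, straight below the deck's centre; the deck's top face, where the rim rests, is at z = 56 mm; x along the barrel (84 mm long, width 71 mm).
- carb_square: Grey carburettor upside down on a bench foot, deck up, a cream float and a brass jet standing in the middle of it. The one with the square deck, 72 x 72 mm, sides along x and y; float 30 x 30 mm, 18 mm high over the deck (jet 21). Fixed. Origin: on the bench, straight below the deck's centre; the deck's top face, where the rim rests, is at z = 56 mm; x along the barrel (102 mm long, width 80 mm).
- carb_oblong: Grey carburettor upside down on a bench foot, deck up, a cream float and a brass jet standing in the middle of it. The one with the oblong deck, 92 (x) x 64 (y) mm; float 48 x 22 mm, 18 mm high over the deck (jet 21). Fixed. Origin: on the bench, straight below the deck's centre; the deck's top face, where the rim rests, is at z = 56 mm; x along the barrel (114 mm long, width 80 mm).
- spray_can: Bystander: black, red and yellow aerosol can, 66 mm across, 198 mm high, standing on the bench to the left of the work. Origin: centre of its underside.
- inlet_fitting: Bystander: small brass fuel inlet fitting, 62 mm long and 19 mm wide, 16 mm high, lying on the bench among the parts. Origin: on the bench under its hexagon; x along the fitting.
There are look-alikes about, which are no part of the job. What is shaped like the bowl_small_round but red is not meant.

How it is judged:
At the end, for the whole second after the job is handed in: Every bowl rests mouth down on its own carburettor's deck, centre within 10 mm of the deck's, rim within 3 mm of deck height, tilt under 0.06 rad; the square one (any quarter turn) and the oblong one (either way round) within 0.2 rad of their decks; all released and at rest (horizontal distance between bowl_large_round and carb_large_round below 0.01 m and z of bowl_large_round in the frame of carb_large_round between 0.053 and 0.059 m and angle between each of bowl_large_round, bowl_small_round, bowl_square, bowl_oblong's own z axis and vertical below 0.06 rad and linear speed of each of bowl_large_round, bowl_small_round, bowl_square, bowl_oblong below 0.02 m/s and angular speed of each of bowl_large_round, bowl_small_round, bowl_square, bowl_oblong below 0.2 rad/s and horizontal distance between bowl_small_round and carb_small_round below 0.01 m and z of bowl_small_round in the frame of carb_small_round between 0.053 and 0.059 m and horizontal distance between bowl_square and carb_square below 0.01 m and z of bowl_square in the frame of carb_square between 0.053 and 0.059 m and horizontal distance between bowl_oblong and carb_oblong below 0.01 m and z of bowl_oblong in the frame of carb_oblong between 0.053 and 0.059 m and (angle between the x axis of bowl_square and the x axis of carb_square, either way round below 0.2 rad or angle between the x axis of bowl_square and the y axis of carb_square, either way round below 0.2 rad) and angle between the x axis of bowl_oblong and the x axis of carb_oblong, either way round below 0.2 rad); the robot touches nothing.
It fails at once if a bowl is forced on to a carburettor (more than 80 N between them) (contact force between any of bowl_large_round, bowl_small_round, bowl_square, bowl_oblong and carb_large_round above 80 N or contact force between any of bowl_large_round, bowl_small_round, bowl_square, bowl_oblong and carb_small_round above 80 N or contact force between any of bowl_large_round, bowl_small_round, bowl_square, bowl_oblong and carb_square above 80 N or contact force between any of bowl_large_round, bowl_small_round, bowl_square, bowl_oblong and carb_oblong above 80 N).
It fails at once if a bowl is let go in the air (its rim more than 25 mm above the height of the decks) ((height (world z) of bowl_large_round above 0.081 m and contact force between bowl_large_round and the fingers below 0.05 N) or (height (world z) of bowl_small_round above 0.081 m and contact force between bowl_small_round and the fingers below 0.05 N) or (height (world z) of bowl_square above 0.081 m and contact force between bowl_square and the fingers below 0.05 N) or (height (world z) of bowl_oblong above 0.081 m and contact force between bowl_oblong and the fingers below 0.05 N)).
It fails at once if the spray can is moved more than 30 mm or knocked over (distance of spray_can from where it was at the start of the episode above 0.03 m or angle between spray_can's own z axis and vertical above 0.5 rad).
It fails at once if the brass fitting is moved more than 30 mm (distance of inlet_fitting from where it was at the start of the episode above 0.03 m).
It also fails if it takes over 96 s, if anything falls off the work surface, if the arm or the gripper's body presses on something with over 40 N, if the wrist force passes 120 N, or if a joint passes its speed limit or range.

ROBOT

A 6-joint arm with a two-finger parallel gripper is mounted at the origin on the work surface. World frame = base frame: x ahead of the robot, y to its left, z up, the work surface at z = 0. Lengths are in m, angles in rad, forces in N, time in s.
With the tool pointing down it reaches from about 0.25 to 0.8 m from the base axis. Payload 8.5 kg.
Tool frame: the origin (TCP) lies midway between the tips of the shut fingers; the grasp point (between the pads) lies 19 mm behind it; z points along the fingers, y is the direction in which the jaws open and shut (so a half turn about z gives the same grasp; the last joint's range is limited). The gripper opens to 85 mm and grips with 20 to 120 N. Pads are 22 mm wide; open, the fingers measure 114 mm over their backs; the gripper's body (76 mm by 85 mm) begins 54 mm behind the grasp point. The pads swing forward as they close: fully open they stand 13 mm farther back than shut.
Start: joints at [-1.149, 0.238, -0.013, 1.319, 0, 1.571], TCP at [0.215, -0.479, 0.231] pointing down, gripper open.
Joint ranges: [-2.66, 2.66], [-1.03, 1.9], [-1.14, 1.46], [-1.82, 2.27], [-1.45, 1.34], [-3.14, 3.14]. Speed limits (rad/s): [2.22, 2.22, 2.79, 3.14, 3.14, 3.14].

INTERFACE

Orientations are given as a rotation vector (axis times angle).
In Python, from station import ctrl, get_image, get_calibration, order gives the robot as it stands. The module is installed in compiled form; this text tells all that it offers.
- The arm moves only by the tool send_rows, never from a script. Its argument "motion" is a list of rows, each a list of 6 numbers: the shift along the tool's x, y, z in m, then the turn, a rotation vector about the tool's x, y, z in rad. A call has 1 to 20 rows; each row shifts and turns the pose as measured when the row begins, along the tool's axes as they then stand; what a row does not reach is not made up. A row lasts 1/12 s, in which the tool goes at most 41.7 mm and 7.16 degrees, less where a joint would pass 70% of its speed; a pose out of reach is approached as far as the arm can. A call with a gripper value outside its range is refused whole. "claw" is the opening, from -1 (shut) to 1 (fully open), so that 0 is half open, set as the call begins (left out, the last holds). The fingers move at their own pace and stop on an object; "grip_force" is the grip in N (left out, the last holds). Time passes only in rows, so rows that do not move let the fingers close. It gives the time, the measured TCP pose, the force and the opening at its end, in the units of the state.
- ctrl.get_state(): the state, without advancing time (a new reading comes with each control period).
- get_image(name): name is "scene" or "top" or "wrist"; returns (picture, depth): 420x560x3 uint8, red, green, blue; 420x560 float32, m along the optical axis (not along the pixel's ray), 0 where there is no reading.
- get_calibration(name): a dict with "mtx" (3x3 intrinsics, pixels), "xyz" and "orientation" of the camera in the world. Camera axes: x right, y down, z forward; pixel columns grow to the right and rows downward; lengths in m; the calibration is good to about 2 mm. A picture is of the moment at which its call begins: read the wrist's pose just before it. get_calibration takes no time and is no camera call; for the wrist camera it gives the pose at the moment of the call.
- order.sign_off(): hands the job in, once; it reports no verdict.
The state is a dict: "t": time; "qpos": joint angles; "qvel": joint speeds; "joint_efforts": joint torques, N m; "tool_pos": TCP position; "tcp_rot": TCP orientation; "force": force on the tool from outside, world axes, zero at the start; "ft_torque": the same for the moment, N m; "grip_width": finger opening in m.
Only numpy, scipy, OpenCV 4.12 (cv2) and the standard library are available. Lean on these libraries where they do the work, as an engineer would, in place of code of your own. Each camera call takes 0.05 s, during which the arm holds its last target.

## Working session

There is one attempt and no reset: what is moved stays moved. The work goes in short steps, Python scripts to look and compute and a tool call to move; the robot and the scene stay as the last step left them, time stands still between calls to the robot, and variables do not carry over. Pictures are saved under pics/ and viewed, and the job is handed in when it is done.

Besides the shell and the picture viewer there is one more tool, called after "Request:" by a JSON object that holds its "method" and its "body", one argument or row to a line. send_rows: Moves the arm, as the interface text tells. Its arguments: {"type":"object","properties":{"motion":{"type":"array"},"claw":{"type":"number"},"grip_force":{"type":"number"}},"required":["motion"]}

```bash
ls; mkdir -p pics; python3 - <<'E'
from station import ctrl,get_image,get_calibration
import cv2,numpy as np
for n in ["top","scene","wrist"]:
    c=get_calibration(n); p,d=get_image(n)
    np.save(f"pics/{n}0_d.npy",d); cv2.imwrite(f"pics/{n}0.png",p[:,:,::-1])
    print(n,c)
print(ctrl.get_state())
E
```

```text
pics
top {'mtx': array([[388.07366563,   0.        , 284.05444729],
       [  0.        , 388.07366563, 208.80517339],
       [  0.        ,   0.        ,   1.        ]]), 'xyz': array([0.42871375, 0.1133806 , 1.02862942]), 'orientation': array([-2.19502649,  2.1576382 , -0.08490399])}
scene {'mtx': array([[414.37284672,   0.        , 273.7909761 ],
       [  0.        , 414.37284672, 215.22476774],
       [  0.        ,   0.        ,   1.        ]]), 'xyz': array([1.05910911, 0.39535004, 1.03897259]), 'orientation': array([-1.4340356 , -2.36474805,  0.66081321])}
wrist {'mtx': array([[344.16682711,   0.        , 284.05318664],
       [  0.        , 344.16682711, 208.22902188],
       [  0.        ,   0.        ,   1.        ]]), 'xyz': array([ 0.28107755, -0.4501385 ,  0.37230332]), 'orientation': array([ 2.42861189, -1.57076715, -0.22871487])}
{'t': 0.15, 'qpos': array([-1.14899535e+00,  2.38662028e-01, -1.40661909e-02,  1.31921883e+00,
        1.37492169e-05,  1.57080776e+00]), 'qvel': array([-2.30162468e-04,  4.16517733e-05,  2.59933179e-03, -1.07922469e-03,
        1.12667347e-03, -2.42148679e-03]), 'joint_efforts': array([ 1.78084420e-04, -5.39078128e+01,  3.46597838e+01,  1.43962094e-02,
        4.86868964e-05, -2.49421237e-05]), 'tool_pos': array([ 0.21480572, -0.478682  ,  0.23081315]), 'tcp_rot': array([-3.07088440e+00, -6.57408906e-01,  3.57156529e-04]), 'force': array([ 1.02693255,  0.13288958, -0.5060803 ]), 'ft_torque': array([-0.0115072 ,  0.048882  ,  0.00848805]), 'grip_width': 0.08521314865412515}
```

View pics/top0.png

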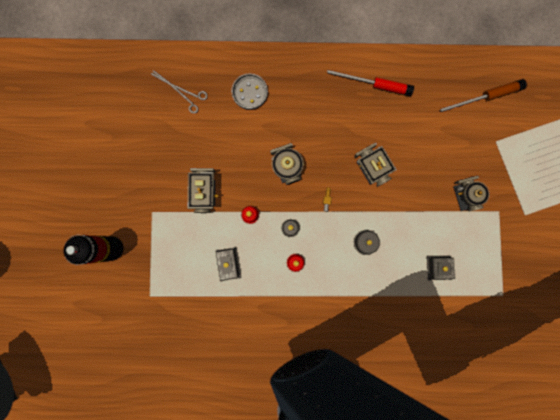

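View pics/scene0.png

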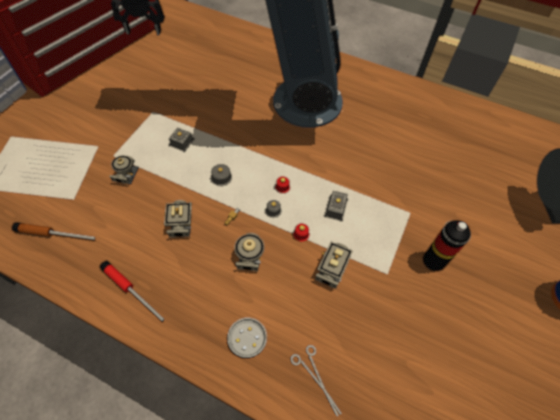

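View pics/wrist0.png

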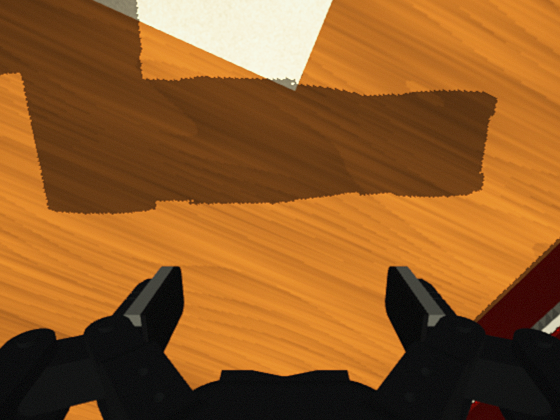

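Top view (up = +x, left = +y). Things that could be mistaken for one another:
- **Grey bowls:** oblong (227,264), small round (290,228), large round (367,242), square (441,268).
- **Look-alikes:** red bowls at (250,214) and (296,263), and the round dish at (249,91). None of these are wanted.
- **Carburettors:** oblong (202,190), large round (288,163), square (376,164), small round (475,194).

I'll check this in a close crop and measure.

```bash
cat > h.py <<'E'
import numpy as np,cv2
from scipy.spatial.transform import Rotation as R
def pts(c,d):
    K=c['mtx'];v,u=np.mgrid[0:d.shape[0],0:d.shape[1]]
    P=np.stack([(u-K[0,2])/K[0,0]*d,(v-K[1,2])/K[1,1]*d,d],-1)
    return P@R.from_rotvec(c['orientation']).as_matrix().T+c['xyz']
def ray(c,uv,z):
    uv=np.atleast_2d(uv).astype(float);K=c['mtx']
    r=np.stack([(uv[:,0]-K[0,2])/K[0,0],(uv[:,1]-K[1,2])/K[1,1],np.ones(len(uv))],-1)@R.from_rotvec(c['orientation']).as_matrix().T
    return c['xyz']+r*((z-c['xyz'][2])/r[:,2])[:,None]
E
python3 - <<'E'
from h import *
from station import get_calibration
c=get_calibration("top");d=np.load("pics/top0_d.npy");im=cv2.imread("pics/top0.png")
cv2.imwrite("pics/crop_top.png",cv2.resize(im[130:310,150:520],(780,380),interpolation=cv2.INTER_CUBIC))
P=pts(c,d);z=P[...,2]
print("bench z",np.median(z[210:290,160:180]))
h=np.clip(z*2000,0,255).astype(np.uint8)
cv2.imwrite("pics/height.png",cv2.resize(h[130:310,150:520],(780,380),interpolation=cv2.INTER_NEAREST))
ob=dict(b_ob=(227,264),b_sr=(290,228),b_lr=(367,242),b_sq=(441,268),red1=(250,214),red2=(296,263),c_ob=(202,190),c_lr=(288,163),c_sq=(376,164),c_sr=(475,194))
for n,(u,v) in ob.items():
    w=22; zz=z[v-w:v+w,u-w:u+w]; lo=(0.025,0.06) if n[0]!='c' else (0.045,0.085)
    m=((zz>lo[0])&(zz<lo[1])).astype(np.uint8)
    k,l,s,ce=cv2.connectedComponentsWithStats(m); i=l[w,w] or 1+np.argmax(s[1:,4])
    q=P[v-w:v+w,u-w:u+w][l==i]
    r=cv2.minAreaRect((q[:,:2]*1000).astype(np.float32))
    print(n,len(q),"medz",np.round(np.median(q[:,2]),4),"rect",np.round(r[0],1),np.round(r[1],1),np.round(r[2],1),"zr",np.round(np.percentile(q[:,2],[5,95]),3))
E
```

```text
bench z 0.0016514093208341851
b_ob 541 medz 0.0374 rect [368.  263.3] [74.1 46.9] 11.0 zr [0.034 0.041]
b_sr 203 medz 0.035 rect [464.  101.9] [38.8 38.6] 0.9 zr [0.03  0.041]
b_lr 438 medz 0.0362 rect [430.4 -97.9] [56.1 58.7] 1.2 zr [0.031 0.04 ]
b_sq 480 medz 0.0372 rect [ 369.  -288.1] [52.8 55.3] 1.7 zr [0.032 0.042]
red1 208 medz 0.0344 rect [498.4 208.2] [39.2 38.9] 0.6 zr [0.029 0.041]
red2 208 medz 0.0346 rect [375.1  86.4] [38.  40.9] 0.7 zr [0.03  0.042]
c_ob 1011 medz 0.0572 rect [556.6 331.2] [111.4  64.8] 1.0 zr [0.048 0.075]
c_lr 846 medz 0.0575 rect [628.1 112.8] [95.9 79.9] 22.2 zr [0.048 0.074]
c_sq 894 medz 0.0569 rect [ 629.1 -113.8] [100.9  73.2] 30.7 zr [0.047 0.074]
c_sr 515 medz 0.0573 rect [ 557.8 -365.4] [62.8 61. ] 65.6 zr [0.053 0.07 ]
```

View pics/crop_top.png

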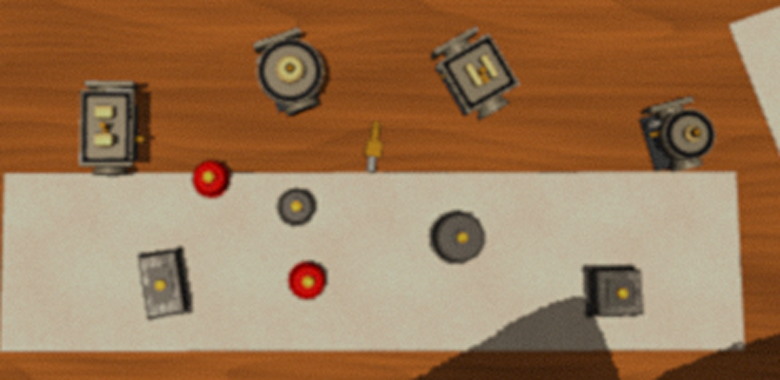

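View pics/height.png

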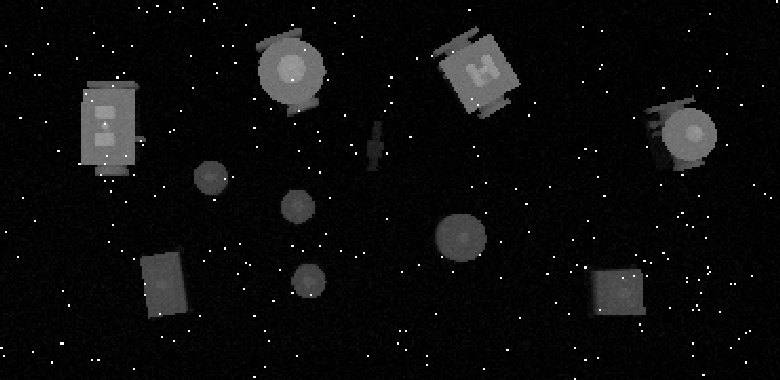

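The crop confirms the choice: grey bowls and matching decks are clear. The red look-alikes are at crop pixels (211,178) and (307,280). Next I'll refine the poses.

```bash
cat > meas.py <<'E'
from h import *
from station import get_calibration
def measure(c,d,seeds,w=26):
    P=pts(c,cv2.medianBlur(d.astype(np.float32),3));z=P[...,2];out={}
    for n,(u,v) in seeds.items():
        lo=(0.031,0.05) if n[0]=='b' else (0.0525,0.085)
        v0,u0=max(0,v-w),max(0,u-w)
        zz=z[v0:v+w,u0:u+w]
        m=((zz>lo[0])&(zz<lo[1])).astype(np.uint8)
        m=cv2.morphologyEx(m,cv2.MORPH_OPEN,np.ones((5,5)) if len(zz)<60 else np.ones((9,9)))
        k,l,s,ce=cv2.connectedComponentsWithStats(m); i=1+np.argmax(s[1:,4])
        q=P[v0:v+w,u0:u+w][l==i]
        r=cv2.minAreaRect((q[:,:2]*1000).astype(np.float32))
        (cx,cy),(a,b),t=r
        if a<b: a,b,t=b,a,t+90
        t=(t+90)%180-90
        mean=q[:,:2].mean(0)*1000
        (ex,ey),rr=cv2.minEnclosingCircle((q[:,:2]*1000).astype(np.float32))
        print(n,len(q),"rect",np.round((cx,cy),1),"size",np.round((a,b),1),"long-axis deg",round(t,1),"mean",np.round(mean,1),"circ",np.round((ex,ey,2*rr),1),"z",round(float(np.median(q[:,2])),4))
ob=dict(b_ob=(227,264),b_sr=(290,228),b_lr=(367,242),b_sq=(441,268),c_ob=(202,190),c_lr=(288,163),c_sq=(376,164),c_sr=(475,194))
if __name__=="__main__":
    measure(get_calibration("top"),np.load("pics/top0_d.npy"),ob)
E
python3 meas.py
```

```text
b_ob 527 rect [368.2 262.9] size [74. 46.] long-axis deg 10.5 mean [368.1 262.3] circ [368.2 263.6  82.2] z 0.0374
b_sr 178 rect [465.2 102. ] size [36.  33.4] long-axis deg 0.9 mean [465.3 101.9] circ [465.2 102.   40.1] z 0.0349
b_lr 417 rect [431.6 -96.9] size [56.3 53.5] long-axis deg -89.1 mean [431.2 -96.6] circ [430.8 -97.9  59.7] z 0.0363
b_sq 459 rect [ 369.2 -287.4] size [53.2 52.7] long-axis deg -88.7 mean [ 368.6 -286.7] circ [ 368.1 -288.3   69.6] z 0.0371
c_ob 927 rect [555.3 331.5] size [89.9 64. ] long-axis deg 1.6 mean [554.5 330.3] circ [554.9 331.9 107.2] z 0.0572
c_lr 776 rect [626.8 112.4] size [78.8 77.6] long-axis deg -89.0 mean [625.7 112.5] circ [626.5 112.6  81.3] z 0.0575
c_sq 789 rect [ 628.  -114.8] size [73.8 72.2] long-axis deg -60.7 mean [ 627.1 -113.7] circ [ 628.2 -114.8   93.9] z 0.057
c_sr 491 rect [ 558.1 -366. ] size [61.3 60.4] long-axis deg -3.0 mean [ 557.8 -364.3] circ [ 557.9 -366.1   63.5] z 0.0572
```

```bash
cat > go.py <<'E'
import sys
from h import *
from station import ctrl
s=ctrl.get_state();p=s['tool_pos'];M=R.from_rotvec(s['tcp_rot']).as_matrix()
x,y,z,f=map(float,sys.argv[1:5])
ph=np.degrees(np.arctan2(M[1,0],M[0,0]))
dphi=(f-ph+90)%180-90
print("t",round(s['t'],2),"pos",np.round(p*1000,1),"phi",round(ph,2),"tilt",np.round(M[:,2],4),"q1,q6",np.round(s['qpos'][[0,5]],3))
print("turn z first (rad)",round(-np.radians(dphi),4))
phn=np.radians(ph+dphi)
d=np.array([x,y,z])/1000-p
tx=[np.cos(phn),np.sin(phn),0];ty=[np.sin(phn),-np.cos(phn),0]
print("then shift tool mm",np.round([d@tx*1000,d@ty*1000,-d[2]*1000],1), "grip",s['grip_width'],"F",np.round(s['force'],1))
E
python3 go.py 368.5 -287.5 150 1.3
```

```text
t 0.15 pos [ 214.8 -478.7  230.8] phi 24.17 tilt [-5.0e-04  1.1e-03 -1.0e+00] q1,q6 [-1.149  1.571]
turn z first (rad) 0.3991
then shift tool mm [ 158.  -187.6   80.8] grip 0.08521314865412515 F [ 1.   0.1 -0.5]
```

Request:
{"method": "send_rows", "body": {
  "motion": [
    [0,0,0,0,0,0.1],
    [0,0,0,0,0,0.1],
    [0,0,0,0,0,0.1],
    [0,0,0,0,0,0.1],
    [0,0,0,0,0,0]
  ],
  "claw": 1,
  "grip_force": 30
}}

```text
t: 0.57
tool_pos: [0.2145, -0.4779, 0.2294]
tcp_rot: [-3.138, -0.007, 0.003]
force: [0.6, -0.2, 0.0]
grip_width: 0.0851
```

```bash
python3 go.py 368.5 -287.5 150 1.3
```

```text
t 0.57 pos [ 214.5 -477.9  229.4] phi 0.24 tilt [-0.0017  0.0039 -1.    ] q1,q6 [-1.149  1.988]
turn z first (rad) -0.0185
then shift tool mm [ 158.3 -186.9   79.4] grip 0.08508827545030141 F [ 0.6 -0.2  0. ]
```

Request:
{"method": "send_rows", "body": {
  "motion": [
    [0.02,-0.0234,0.01,0,0,-0.018],
    [0.02,-0.0234,0.01,0,0,0],
    [0.02,-0.0234,0.01,0,0,0],
    [0.02,-0.0234,0.01,0,0,0],
    [0.02,-0.0234,0.01,0,0,0],
    [0.02,-0.0234,0.01,0,0,0],
    [0.02,-0.0234,0.01,0,0,0],
    [0.018,-0.0234,0.01,0,0,0],
    [0,0,0,0,0,0],
    [0,0,0,0,0,0]
  ]
}}

```text
t: 1.4
tool_pos: [0.3713, -0.2786, 0.1446]
tcp_rot: [-3.138, -0.086, 0.004]
force: [-0.1, -0.7, 0.1]
grip_width: 0.0857
```

```bash
python3 go.py 368.5 -287.5 150 1.3; python3 - <<'E'
from h import *
from station import *
c=get_calibration("wrist");p,d=get_image("wrist")
cv2.imwrite("pics/w1.png",p[:,:,::-1]);np.save("pics/w1.npy",d)
from meas import measure
P=pts(c,d);z=P[...,2]
m=((z>.031)&(z<.05)).astype(np.uint8); m[300:]=0
k,l,s,ce=cv2.connectedComponentsWithStats(cv2.morphologyEx(m,cv2.MORPH_OPEN,np.ones((7,7))))
for i in range(1,k):
    q=P[l==i]; print(s[i],np.round(ce[i]),cv2.minAreaRect((q[:,:2]*1000).astype(np.float32)),q.mean(0))
E
```

```text
t 1.4 pos [ 371.3 -278.6  144.6] phi 3.14 tilt [-0.0026  0.0025 -1.    ] q1,q6 [-0.644  2.443]
turn z first (rad) 0.0321
then shift tool mm [-3.   8.8 -5.4] grip 0.0856819713543973 F [-0.1 -0.7  0.1]
[   0   67   74   84 5092] [ 35. 109.] ((430.9561767578125, -100.12750244140625), (52.11315155029297, 58.12949752807617), 78.09803009033203) [ 0.43188717 -0.10072269  0.03508302]
[ 260  174   72   68 4659] [295. 207.] ((368.8381042480469, -287.9206848144531), (53.982852935791016, 54.106040954589844), 2.578080177307129) [ 0.37054402 -0.28772336  0.0356118 ]
```

View pics/w1.png

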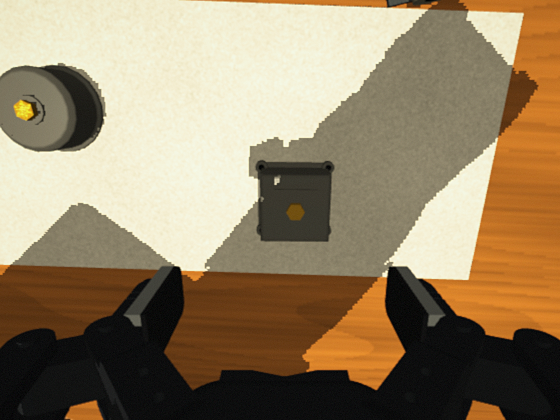

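Request:
{"method": "send_rows", "body": {
  "motion": [
    [-0.003,0.009,0.02,0,0,0.02],
    [0,0,0.03,0,0,0],
    [0,0,0.02,0,0,0],
    [0,0,0,0,0,0],
    [0,0,0,0,0,0]
  ]
}}

```text
t: 1.87
tool_pos: [0.3681, -0.293, 0.0753]
tcp_rot: [3.14, 0.058, 0.002]
force: [0.1, -0.6, 0.1]
grip_width: 0.0856
```

```bash
python3 go.py 368.8 -287.8 4 2
```

```text
t 1.87 pos [ 368.1 -293.    75.3] phi 2.11 tilt [ 0.0015 -0.0015 -1.    ] q1,q6 [-0.672  2.433]
turn z first (rad) 0.0019
then shift tool mm [ 0.9 -5.2 71.3] grip 0.08555051088566341 F [ 0.1 -0.6  0.1]
```

Request:
{"method": "send_rows", "body": {
  "motion": [
    [0.001,-0.005,0,0,0,0],
    [0,0,0.02,0,0,0],
    [0,0,0.015,0,0,0],
    [0,0,0,0,0,0],
    [0,0,0,0,0,0],
    [0,0,0,0,0,0]
  ]
}}

```text
t: 2.37
tool_pos: [0.3715, -0.2917, 0.047]
tcp_rot: [3.134, 0.056, 0.014]
force: [-1.0, 0.2, 0.4]
grip_width: 0.0856
```

```bash
python3 go.py 368.8 -287.8 4 2
```

```text
t 2.37 pos [ 371.5 -291.7   47. ] phi 2.04 tilt [ 0.0089 -0.0072 -0.9999] q1,q6 [-0.665  2.44 ]
turn z first (rad) 0.0008
then shift tool mm [-2.6 -4.  43. ] grip 0.08557149089979217 F [-1.   0.2  0.4]
```

```bash
cat >> go.py <<'E'
Rt=np.array([[np.cos(phn),np.sin(phn),0],[np.sin(phn),-np.cos(phn),0],[0,0,-1]]).T
Rt=np.column_stack([tx,ty,[0,0,-1]])
print("full turn rotvec tool",np.round(R.from_matrix(M.T@Rt).as_rotvec(),4),"shift in present tool axes",np.round(M.T@d*1000,1))
E
python3 go.py 368.8 -287.8 4 2
```

```text
t 2.37 pos [ 371.5 -291.7   47. ] phi 2.04 tilt [ 0.0089 -0.0072 -0.9999] q1,q6 [-0.665  2.44 ]
turn z first (rad) 0.0008
then shift tool mm [-2.6 -4.  43. ] grip 0.08557149089979217 F [-1.   0.2  0.4]
full turn rotvec tool [ 0.0075 -0.0086  0.0007] shift in present tool axes [-2.9 -4.3 43. ]
```

Request:
{"method": "send_rows", "body": {
  "motion": [
    [-0.003,-0.004,0.008,-0.007,-0.009,0],
    [0,0,0.008,0,0,0],
    [0,0,0.008,0,0,0],
    [0,0,0,0,0,0],
    [0,0,0,0,0,0]
  ]
}}

```text
t: 2.78
tool_pos: [0.3698, -0.2888, 0.0238]
tcp_rot: [3.122, 0.056, 0.005]
force: [0.4, -0.6, 0.6]
grip_width: 0.0855
```

```bash
python3 go.py 368.8 -287.8 4 2
```

```text
t 2.78 pos [ 369.8 -288.8   23.8] phi 2.07 tilt [ 0.0032 -0.0185 -0.9998] q1,q6 [-0.655  2.451]
turn z first (rad) 0.0012
then shift tool mm [-1.  -1.  19.8] grip 0.08546996675090344 F [ 0.4 -0.6  0.6]
full turn rotvec tool [ 0.0186 -0.0026  0.0012] shift in present tool axes [-1.  -1.4 19.8]
```

Request:
{"method": "send_rows", "body": {
  "motion": [
    [-0.001,-0.001,0.007,0.018,-0.003,0],
    [0,0,0.007,0,0,0],
    [0,0,0.006,0,0,0],
    [0,0,0,0,0,0],
    [0,0,0,0,0,0],
    [0,0,0,0,0,0]
  ]
}}

```text
t: 3.28
tool_pos: [0.3684, -0.2878, 0.0009]
tcp_rot: [-3.139, -0.056, 0.003]
force: [-0.0, -0.7, 0.2]
grip_width: 0.0855
```

```bash
python3 go.py 368.8 -287.8 4 2
```

```text
t 3.28 pos [ 368.4 -287.8    0.9] phi 2.05 tilt [-0.002   0.0025 -1.    ] q1,q6 [-0.664  2.442]
turn z first (rad) 0.0008
then shift tool mm [ 0.4  0.  -3.1] grip 0.08548892187437723 F [-0.  -0.7  0.2]
full turn rotvec tool [-0.0025  0.0019  0.0008] shift in present tool axes [ 0.4 -0.  -3.1]
```

Aligned. I'll rise 3 mm and close.

Request:
{"method": "send_rows", "body": {
  "motion": [
    [0,0,-0.003,0,0,0],
    [0,0,0,0,0,0],
    [0,0,0,0,0,0]
  ]
}}

```text
t: 3.53
tool_pos: [0.3685, -0.2879, 0.0045]
tcp_rot: [-3.139, -0.056, 0.003]
force: [0.1, 0.7, 0.1]
grip_width: 0.0855
```

Request:
{"method": "send_rows", "body": {
  "motion": [
    [0,0,0,0,0,0],
    [0,0,0,0,0,0],
    [0,0,0,0,0,0],
    [0,0,0,0,0,0],
    [0,0,0,0,0,0],
    [0,0,0,0,0,0],
    [0,0,0,0,0,0],
    [0,0,0,0,0,0]
  ],
  "claw": -1,
  "grip_force": 40
}}

```text
t: 4.2
tool_pos: [0.369, -0.2881, 0.0054]
tcp_rot: [-3.14, -0.056, 0.0]
force: [0.1, 0.4, 0.3]
grip_width: 0.0533
```

```bash
python3 go.py 368.8 -287.8 4 2
```

```text
t 4.2 pos [ 369.  -288.1    5.4] phi 2.06 tilt [-2.0e-04  1.2e-03 -1.0e+00] q1,q6 [-0.663  2.442]
turn z first (rad) 0.001
then shift tool mm [-0.2 -0.3  1.4] grip 0.05326656182440777 F [0.1 0.4 0.3]
full turn rotvec tool [-0.0012  0.0001  0.001 ] shift in present tool axes [-0.2 -0.3  1.4]
```

Request:
{"method": "send_rows", "body": {
  "motion": [
    [0,0,-0.01,0,0,0],
    [0,0,-0.02,0,0,0],
    [0,0,-0.025,0,0,0],
    [0,0,-0.025,0,0,0],
    [0,0,-0.02,0,0,0],
    [0,0,0,0,0,0],
    [0,0,0,0,0,0]
  ]
}}

```text
t: 4.78
tool_pos: [0.3669, -0.2866, 0.1073]
tcp_rot: [-3.136, -0.056, 0.009]
force: [0.8, 0.5, -2.7]
grip_width: 0.0533
```

Request:
{"method": "send_rows", "body": {
  "motion": [
    [0,0,0,0,0,-0.09],
    [0,0,0,0,0,-0.09],
    [0,0,0,0,0,-0.09],
    [0,0,0,0,0,-0.09],
    [0,0,0,0,0,-0.09],
    [0,0,0,0,0,0],
    [0,0,0,0,0,0]
  ]
}}

```text
t: 5.37
tool_pos: [0.3637, -0.2841, 0.0997]
tcp_rot: [-3.029, -0.78, 0.015]
force: [-0.0, 0.1, -1.7]
grip_width: 0.0529
```

```bash
python3 go.py 627.8 -114.5 105 29.3
```

```text
t 5.37 pos [ 363.7 -284.1   99.7] phi 28.88 tilt [-0.0131  0.0113 -0.9998] q1,q6 [-0.664  1.974]
turn z first (rad) -0.0074
then shift tool mm [313.3 -18.7  -5.3] grip 0.05291511945888447 F [-0.   0.1 -1.7]
full turn rotvec tool [-0.0163  0.006  -0.0075] shift in present tool axes [313.1 -21.1  -6.8]
```

Request:
{"method": "send_rows", "body": {
  "motion": [
    [0.015,-0.002,-0.001,-0.016,0.006,-0.007],
    [0.028,-0.002,-0.001,0,0,0],
    [0.03,-0.002,-0.001,0,0,0],
    [0.03,-0.002,-0.001,0,0,0],
    [0.03,-0.002,-0.001,0,0,0],
    [0.03,-0.002,0,0,0,0],
    [0.03,-0.002,0,0,0,0],
    [0.03,-0.002,0,0,0,0],
    [0.03,-0.002,0,0,0,0],
    [0.02,-0.001,0,0,0,0],
    [0.01,0,0,0,0,0],
    [0,0,0,0,0,0],
    [0,0,0,0,0,0],
    [0,0,0,0,0,0]
  ]
}}

```text
t: 6.53
tool_pos: [0.6087, -0.1244, 0.092]
tcp_rot: [-3.049, -0.724, 0.02]
force: [0.9, -0.8, -1.6]
grip_width: 0.0533
```

```bash
python3 go.py 627.8 -114.5 105 29.3
```

```text
t 6.53 pos [ 608.7 -124.4   92. ] phi 26.71 tilt [-0.0143  0.0043 -0.9999] q1,q6 [-0.202  2.473]
turn z first (rad) -0.0452
then shift tool mm [ 21.5   0.7 -13. ] grip 0.05331972808381099 F [ 0.9 -0.8 -1.6]
full turn rotvec tool [-0.0105  0.0106 -0.0453] shift in present tool axes [ 21.4  -0.4 -13.2]
```

Request:
{"method": "send_rows", "body": {
  "motion": [
    [0.007,0,-0.005,-0.01,0.01,-0.045],
    [0.008,0,-0.004,0,0,0],
    [0.005,0,0,0,0,0],
    [0,0,0,0,0,0],
    [0,0,0,0,0,0],
    [0,0,0,0,0,0]
  ]
}}

```text
t: 7.03
tool_pos: [0.6225, -0.1183, 0.1014]
tcp_rot: [-3.042, -0.779, 0.006]
force: [-0.6, -0.5, -2.1]
grip_width: 0.0535
```

```bash
python3 go.py 627.8 -114.5 95 29.3
```

```text
t 7.03 pos [ 622.5 -118.3  101.4] phi 28.72 tilt [-0.0043 -0.     -1.    ] q1,q6 [-0.187  2.453]
turn z first (rad) -0.01
then shift tool mm [ 6.4 -0.7  6.4] grip 0.05348310382465555 F [-0.6 -0.5 -2.1]
full turn rotvec tool [-0.002   0.0037 -0.01  ] shift in present tool axes [ 6.5 -0.8  6.3]
```

Request:
{"method": "send_rows", "body": {
  "motion": [
    [0.006,-0.001,0,-0.002,0.004,-0.01],
    [0,0,0,0,0,0],
    [0,0,0,0,0,0],
    [0,0,0,0,0,0]
  ]
}}

```text
t: 7.37
tool_pos: [0.6271, -0.1146, 0.101]
tcp_rot: [-3.039, -0.793, 0.0]
force: [0.5, 0.4, -1.7]
grip_width: 0.0534
```

```bash
python3 go.py 627.8 -114.5 95 29.3; python3 - <<'E'
from h import *
from station import *
c=get_calibration("wrist");p,d=get_image("wrist")
cv2.imwrite("pics/w2.png",p[:,:,::-1]);np.save("pics/w2.npy",d)
for a in ("top","scene"):
    p,d=get_image(a); cv2.imwrite(f"pics/{a}2.png",p[:,:,::-1])
E
```

```text
t 7.37 pos [ 627.1 -114.6  101. ] phi 29.26 tilt [-3.e-04  3.e-04 -1.e+00] q1,q6 [-0.181  2.45 ]
turn z first (rad) -0.0007
then shift tool mm [0.7 0.2 6. ] grip 0.05335902937359425 F [ 0.5  0.4 -1.7]
full turn rotvec tool [-0.0004  0.0002 -0.0007] shift in present tool axes [0.7 0.2 6. ]
```

View pics/w2.png

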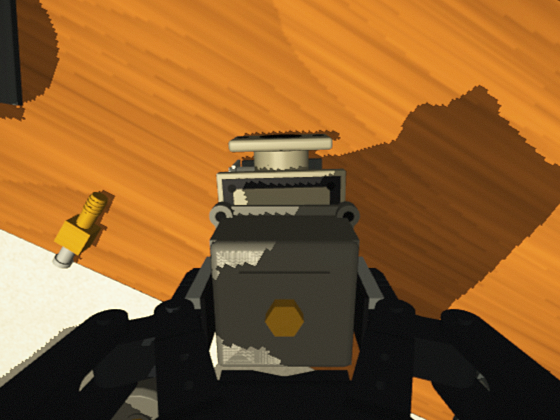

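The wrist view shows the square bowl (285,290) square and centred over its deck (285,190). I'll lower it.

Request:
{"method": "send_rows", "body": {
  "motion": [
    [0.001,0,0.008,0,0,0],
    [0,0,0.008,0,0,0],
    [0,0,0.006,0,0,0],
    [0,0,0.004,0,0,0],
    [0,0,0,0,0,0],
    [0,0,0,0,0,0],
    [0,0,0,0,0,0]
  ]
}}

```text
t: 8.1
tool_pos: [0.627, -0.114, 0.0708]
tcp_rot: [-3.039, -0.793, 0.004]
force: [-0.2, -0.2, -2.3]
grip_width: 0.0533
```

```bash
python3 go.py 627.8 -114.5 61.4 29.3
```

```text
t 8.1 pos [ 627.  -114.    70.8] phi 29.25 tilt [-2.6e-03  6.0e-04 -1.0e+00] q1,q6 [-0.18   2.451]
turn z first (rad) -0.0009
then shift tool mm [0.4 0.8 9.4] grip 0.05329213844535843 F [-0.2 -0.2 -2.3]
full turn rotvec tool [-0.0018  0.002  -0.0009] shift in present tool axes [0.5 0.8 9.4]
```

Request:
{"method": "send_rows", "body": {
  "motion": [
    [0,0.001,0.003,-0.002,0.002,0],
    [0,0,0.003,0,0,0],
    [0,0,0.0015,0,0,0],
    [0,0,0,0,0,0],
    [0,0,0,0,0,0],
    [0,0,0,0,0,0]
  ]
}}

```text
t: 8.6
tool_pos: [0.6281, -0.1152, 0.0633]
tcp_rot: [3.039, 0.793, 0.002]
force: [-0.6, -0.7, -2.5]
grip_width: 0.0531
```

```bash
python3 go.py 627.8 -114.5 61.4 29.3
```

```text
t 8.6 pos [ 628.1 -115.2   63.3] phi 29.24 tilt [ 1.7e-03 -5.0e-04 -1.0e+00] q1,q6 [-0.181  2.45 ]
turn z first (rad) -0.001
then shift tool mm [ 0.1 -0.7  1.9] grip 0.05307470013537722 F [-0.6 -0.7 -2.5]
full turn rotvec tool [ 0.0013 -0.0013 -0.001 ] shift in present tool axes [ 0.1 -0.7  1.9]
```

Request:
{"method": "send_rows", "body": {
  "motion": [
    [0,0,0.0015,0,0,0],
    [0,0,0.001,0,0,0],
    [0,0,0,0,0,0],
    [0,0,0,0,0,0]
  ]
}}

```text
t: 8.93
tool_pos: [0.6284, -0.1152, 0.0618]
tcp_rot: [3.038, 0.793, 0.004]
force: [0.7, -0.2, -1.5]
grip_width: 0.0531
```

Request:
{"method": "send_rows", "body": {
  "motion": [
    [0,0,0.001,0,0,0],
    [0,0,0.001,0,0,0],
    [0,0,0,0,0,0],
    [0,0,0,0,0,0]
  ]
}}

```text
t: 9.27
tool_pos: [0.6287, -0.1152, 0.0621]
tcp_rot: [3.038, 0.793, 0.007]
force: [0.9, -1.0, -1.4]
grip_width: 0.053
```

Request:
{"method": "send_rows", "body": {
  "motion": [
    [0,0,0.003,0,0,0],
    [0,0,0.002,0,0,0],
    [0,0,0,0,0,0]
  ]
}}

```text
t: 9.52
tool_pos: [0.6291, -0.1153, 0.062]
tcp_rot: [3.037, 0.792, 0.013]
force: [-0.5, -0.4, -1.7]
grip_width: 0.0531
```

```bash
python3 go.py 627.8 -114.5 61.4 29.3;  python3 - <<'E'
from h import *
from station import *
print(ctrl.get_state()['ft_torque'],ctrl.get_state()['joint_efforts'])
p,d=get_image("wrist")
cv2.imwrite("pics/w3.png",p[:,:,::-1])
print(ctrl.get_state()['force'])
E
```

```text
t 9.52 pos [ 629.1 -115.3   62. ] phi 29.23 tilt [ 0.009  -0.0013 -1.    ] q1,q6 [-0.181  2.45 ]
turn z first (rad) -0.0013
then shift tool mm [-0.8 -1.3  0.6] grip 0.053127777176462075 F [-0.5 -0.4 -1.7]
full turn rotvec tool [ 0.0055 -0.0072 -0.0013] shift in present tool axes [-0.8 -1.3  0.6]
[-0.02684128  0.00851522 -0.01461358] [ 1.20885763e-02 -7.37239194e+01  3.23104227e+01  1.22882403e-01
  1.55296829e-02  4.77723646e-03]
[ 0.329122    0.41487835 -1.63325922]
```

View pics/w3.png

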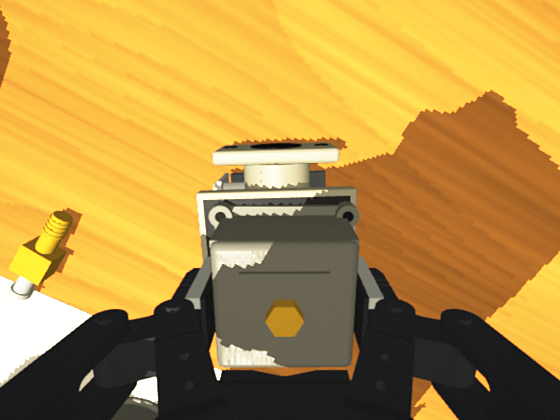

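Request:
{"method": "send_rows", "body": {
  "motion": [
    [-0.001,-0.001,0.001,0.005,-0.007,0],
    [0,0,0.001,0,0,0],
    [0,0,0,0,0,0],
    [0,0,0,0,0,0]
  ]
}}

```text
t: 9.9
tool_pos: [0.6287, -0.1152, 0.0613]
tcp_rot: [3.038, 0.792, 0.002]
force: [-1.3, -0.9, 3.1]
grip_width: 0.0531
```

```bash
python3 go.py 627.8 -114.5 61.4 29.3
```

```text
t 9.9 pos [ 628.7 -115.2   61.3] phi 29.23 tilt [ 0.0018 -0.0012 -1.    ] q1,q6 [-0.181  2.451]
turn z first (rad) -0.0013
then shift tool mm [-0.4 -1.  -0.1] grip 0.0530636768696464 F [-1.3 -0.9  3.1]
full turn rotvec tool [ 0.0019 -0.001  -0.0013] shift in present tool axes [-0.4 -1.  -0.1]
```

Contact (+3 N) came at the expected height. I'll open.

Request:
{"method": "send_rows", "body": {
  "motion": [
    [0,0,0,0,0,0],
    [0,0,0,0,0,0],
    [0,0,0,0,0,0],
    [0,0,0,0,0,0],
    [0,0,0,0,0,0],
    [0,0,0,0,0,0]
  ],
  "claw": 1
}}

```text
t: 10.4
tool_pos: [0.6285, -0.115, 0.0592]
tcp_rot: [3.04, 0.793, -0.001]
force: [0.3, -0.4, -0.9]
grip_width: 0.0857
```

Request:
{"method": "send_rows", "body": {
  "motion": [
    [0,0,-0.01,0,0,0],
    [0,0,-0.02,0,0,0],
    [0,0,-0.03,0,0,0],
    [0,0,-0.03,0,0,0],
    [0,0,0,0,0,0],
    [0,0,0,0,0,0]
  ]
}}

```text
t: 10.9
tool_pos: [0.6274, -0.1148, 0.1547]
tcp_rot: [-3.039, -0.793, 0.005]
force: [0.7, 0.4, -1.1]
grip_width: 0.0853
```

```bash
python3 go.py 431 -97.5 150 -20;  python3 - <<'E'
from h import *
from station import *
p,d=get_image("wrist")
cv2.imwrite("pics/w4.png",p[:,:,::-1])
p,d=get_image("top")
P=pts(get_calibration("top"),cv2.medianBlur(d,3));z=P[...,2];u,v=376,164
m=np.zeros(z.shape,np.uint8);m[v-26:v+26,u-26:u+26]=((z>.083)&(z<.096))[v-26:v+26,u-26:u+26]
q=P[m>0]
if len(q): print(len(q),cv2.minAreaRect((q[:,:2]*1000).astype(np.float32)),np.median(q[:,2]))
E
```

```text
t 10.9 pos [ 627.4 -114.8  154.7] phi 29.23 tilt [-3.5e-03 -1.0e-04 -1.0e+00] q1,q6 [-0.181  2.451]
turn z first (rad) 0.8593
then shift tool mm [-190.5   50.9    4.7] grip 0.08534725239242276 F [ 0.7  0.4 -1.1]
full turn rotvec tool [-2.000e-04  3.600e-03  8.593e-01] shift in present tool axes [-162.9 -111.     5.4]
187 ((612.854736328125, -124.62554931640625), (21.733097076416016, 56.848445892333984), 27.680042266845703) 0.09267364471849182
```

View pics/w4.png

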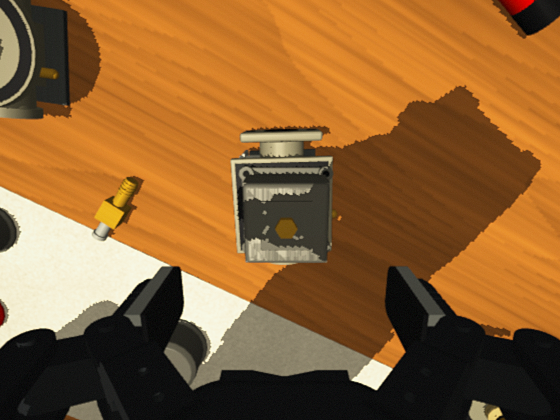

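Square bowl seated flat. Next is the large round bowl.

Request:
{"method": "send_rows", "body": {
  "motion": [
    [-0.012,-0.008,0,0,0.003,0],
    [-0.024,-0.016,0.005,0,0,0],
    [-0.024,-0.016,0.008,0,0,0],
    [-0.024,-0.017,0.01,0,0,0],
    [-0.024,-0.017,0.01,0,0,0],
    [-0.024,-0.017,0.01,0,0,0],
    [-0.016,-0.01,0.01,0,0,0],
    [-0.006,-0.004,0,0,0,0],
    [0,0,0,0,0,0],
    [0,0,0,0,0,0],
    [0,0,0,0,0,0]
  ]
}}

```text
t: 11.92
tool_pos: [0.4302, -0.0963, 0.0921]
tcp_rot: [-3.034, -0.791, 0.014]
force: [-0.1, -0.7, -0.4]
grip_width: 0.0854
```

```bash
python3 go.py 431 -97.5 3.5 29; python3 - <<'E'
from h import *
from station import *
c=get_calibration("wrist");p,d=get_image("wrist")
cv2.imwrite("pics/w5.png",p[:,:,::-1])
P=pts(c,d);z=P[...,2]
m=((z>.031)&(z<.0385)).astype(np.uint8); m[300:]=0
k,l,s,ce=cv2.connectedComponentsWithStats(cv2.morphologyEx(m,cv2.MORPH_OPEN,np.ones((7,7))))
for i in range(1,k):
    q=P[l==i]; print(s[i],np.round(ce[i]),cv2.minEnclosingCircle((q[:,:2]*1000).astype(np.float32)),q.mean(0))
E
```

```text
t 11.92 pos [430.2 -96.3  92.1] phi 29.25 tilt [-0.0103  0.0037 -0.9999] q1,q6 [-0.221  2.41 ]
turn z first (rad) 0.0043
then shift tool mm [ 0.1  1.5 88.6] grip 0.08539843789781854 F [-0.1 -0.7 -0.4]
full turn rotvec tool [-0.0083  0.0072  0.0042] shift in present tool axes [ 0.8  2.2 88.6]
[  0   0  15  29 341] [ 6. 12.] ((462.3216552734375, 86.73100280761719), 8.507266998291016) [0.46319379 0.08805149 0.03274109]
[463   5   8  15 112] [467.  12.] ((579.7302856445312, -121.01704406738281), 3.8045475482940674) [ 0.57896282 -0.12057122  0.03489211]
[ 239  181   93   87 5969] [286. 224.] ((431.4937438964844, -97.0389404296875), 29.520036697387695) [ 0.4333736  -0.09616487  0.03461812]
```

View pics/w5.png

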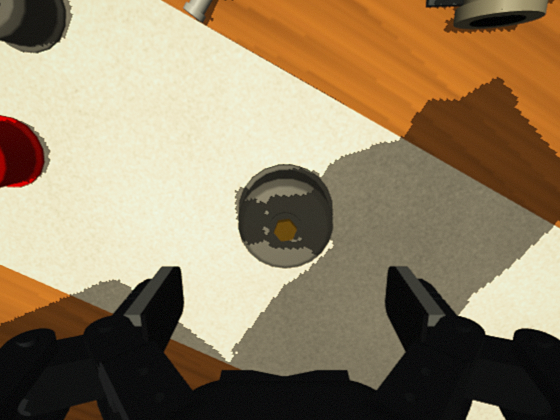

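The large round bowl, at (286,224), agrees with the top view. I'll go down.

Request:
{"method": "send_rows", "body": {
  "motion": [
    [0.001,0.001,0.015,-0.008,0.007,0],
    [0,0,0.02,0,0,0],
    [0,0,0.02,0,0,0],
    [0,0,0.01,0,0,0],
    [0,0,0,0,0,0],
    [0,0,0,0,0,0],
    [0,0,0,0,0,0]
  ]
}}

```text
t: 12.55
tool_pos: [0.4444, -0.0986, 0.0278]
tcp_rot: [3.034, 0.794, 0.017]
force: [-1.2, -1.1, 0.5]
grip_width: 0.0856
```

```bash
python3 go.py 431.3 -97.2 3.5 29
```

```text
t 12.55 pos [444.4 -98.6  27.8] phi 29.32 tilt [ 0.0118 -0.0024 -0.9999] q1,q6 [-0.218  2.412]
turn z first (rad) 0.0055
then shift tool mm [-10.8  -7.6  24.3] grip 0.08561558463491248 F [-1.2 -1.1  0.5]
full turn rotvec tool [ 0.0079 -0.0092  0.0055] shift in present tool axes [-11.   -7.8  24.1]
```

Request:
{"method": "send_rows", "body": {
  "motion": [
    [-0.006,-0.004,-0.003,0.008,-0.009,0.005],
    [-0.004,-0.003,0,0,0,0],
    [0,0,0,0,0,0],
    [0,0,0,0,0,0],
    [0,0,0,0,0,0]
  ]
}}

```text
t: 12.97
tool_pos: [0.4335, -0.0977, 0.0339]
tcp_rot: [3.04, 0.786, 0.005]
force: [-0.6, 0.1, 0.1]
grip_width: 0.0857
```

```bash
python3 go.py 431.3 -97.2 3.5 29
```

```text
t 12.97 pos [433.5 -97.7  33.9] phi 29.0 tilt [ 3.5e-03 -6.0e-04 -1.0e+00] q1,q6 [-0.222  2.414]
turn z first (rad) 0.0
then shift tool mm [-1.7 -1.5 30.4] grip 0.085663325227409 F [-0.6  0.1  0.1]
full turn rotvec tool [ 0.0022 -0.0027 -0.    ] shift in present tool axes [-1.8 -1.6 30.4]
```

Request:
{"method": "send_rows", "body": {
  "motion": [
    [-0.003,-0.002,0.007,0.002,-0.003,0],
    [-0.001,0,0.007,0,0,0],
    [0,0,0.006,0,0,0],
    [0,0,0.005,0,0,0],
    [0,0,0,0,0,0],
    [0,0,0,0,0,0],
    [0,0,0,0,0,0]
  ]
}}

```text
t: 13.55
tool_pos: [0.4281, -0.0979, 0.0058]
tcp_rot: [-3.041, -0.786, 0.002]
force: [-0.3, 0.6, 0.3]
grip_width: 0.0853
```

```bash
python3 go.py 431.3 -97.2 3.5 29
```

```text
t 13.55 pos [428.1 -97.9   5.8] phi 29.0 tilt [-1.e-03 -1.e-04 -1.e+00] q1,q6 [-0.225  2.411]
turn z first (rad) -0.0001
then shift tool mm [3.1 1.  2.3] grip 0.08534881194474958 F [-0.3  0.6  0.3]
full turn rotvec tool [-0.0004  0.0009 -0.0001] shift in present tool axes [3.1 1.  2.3]
```

Request:
{"method": "send_rows", "body": {
  "motion": [
    [0.003,0.001,0.002,0,0,0],
    [0,0,0,0,0,0],
    [0,0,0,0,0,0],
    [0,0,0,0,0,0]
  ]
}}

```text
t: 13.88
tool_pos: [0.4322, -0.0973, 0.0038]
tcp_rot: [3.041, 0.787, -0.001]
force: [0.4, 0.8, 0.0]
grip_width: 0.0856
```

Request:
{"method": "send_rows", "body": {
  "motion": [
    [0,0,0,0,0,0],
    [0,0,0,0,0,0],
    [0,0,0,0,0,0],
    [0,0,0,0,0,0],
    [0,0,0,0,0,0],
    [0,0,0,0,0,0],
    [0,0,0,0,0,0],
    [0,0,0,0,0,0]
  ],
  "claw": -1,
  "grip_force": 40
}}

```text
t: 14.55
tool_pos: [0.4329, -0.0978, 0.0047]
tcp_rot: [3.04, 0.786, 0.002]
force: [-0.0, -0.7, -0.5]
grip_width: 0.06
```

```bash
python3 go.py 431.3 -97.2 3.5 29
```

```text
t 14.55 pos [432.9 -97.8   4.7] phi 28.99 tilt [ 0.0016 -0.0014 -1.    ] q1,q6 [-0.221  2.414]
turn z first (rad) -0.0002
then shift tool mm [-1.1 -1.3  1.2] grip 0.059989969379307215 F [-0.  -0.7 -0.5]
full turn rotvec tool [ 0.002  -0.0007 -0.0002] shift in present tool axes [-1.1 -1.3  1.2]
```

Request:
{"method": "send_rows", "body": {
  "motion": [
    [0,0,-0.01,0,0,0],
    [0,0,-0.02,0,0,0],
    [0,0,-0.025,0,0,0],
    [0,0,-0.025,0,0,0],
    [0,0,-0.02,0,0,0],
    [0,0,0,0,0,0],
    [0,0,0,0,0,0],
    [0,0,0,0,0,0]
  ]
}}

```text
t: 15.22
tool_pos: [0.43, -0.0967, 0.1064]
tcp_rot: [-3.039, -0.786, 0.007]
force: [0.6, -0.5, -0.7]
grip_width: 0.0603
```

```bash
python3 go.py 626.8 112.6 105 29
```

```text
t 15.22 pos [430.  -96.7 106.4] phi 29.01 tilt [-4.6e-03  9.0e-04 -1.0e+00] q1,q6 [-0.221  2.414]
turn z first (rad) 0.0002
then shift tool mm [273.5 -87.6   1.4] grip 0.06031685769179128 F [ 0.6 -0.5 -0.7]
full turn rotvec tool [-0.003   0.0036  0.0002] shift in present tool axes [273.6 -87.6   0.7]
```

Request:
{"method": "send_rows", "body": {
  "motion": [
    [0.015,-0.005,0,-0.003,0.004,0],
    [0.028,-0.009,-0.001,0,0,0],
    [0.028,-0.009,-0.001,0,0,0],
    [0.03,-0.01,-0.001,0,0,0],
    [0.03,-0.01,-0.001,0,0,0],
    [0.03,-0.01,-0.001,0,0,0],
    [0.03,-0.01,-0.001,0,0,0],
    [0.03,-0.01,-0.001,0,0,0],
    [0.02,-0.006,0,0,0,0],
    [0.012,-0.004,0,0,0,0],
    [0.005,-0.002,0,0,0,0],
    [0,0,0,0,0,0],
    [0,0,0,0,0,0],
    [0,0,0,0,0,0],
    [0,0,0,0,0,0]
  ]
}}

```text
t: 16.47
tool_pos: [0.6102, 0.1109, 0.0886]
tcp_rot: [-3.037, -0.78, 0.049]
force: [-0.5, -0.6, -0.1]
grip_width: 0.0603
```

```bash
python3 go.py 626.8 112.6 100 29
```

```text
t 16.47 pos [610.2 110.9  88.6] phi 28.81 tilt [-0.0317 -0.0027 -0.9995] q1,q6 [0.178 2.817]
turn z first (rad) -0.0034
then shift tool mm [ 15.4   6.5 -11.4] grip 0.06028152177206992 F [-0.5 -0.6 -0.1]
full turn rotvec tool [-0.013   0.0291 -0.0036] shift in present tool axes [ 15.1   6.3 -12. ]
```

Request:
{"method": "send_rows", "body": {
  "motion": [
    [0.005,0.002,-0.006,-0.013,0.015,-0.003],
    [0.005,0.002,-0.003,0,0.01,0],
    [0.002,0.001,0,0,0,0],
    [0,0,0,0,0,0],
    [0,0,0,0,0,0],
    [0,0,0,0,0,0]
  ]
}}

```text
t: 16.97
tool_pos: [0.6241, 0.1097, 0.1004]
tcp_rot: [3.041, 0.781, 0.002]
force: [0.3, 0.1, -1.5]
grip_width: 0.0601
```

```bash
python3 go.py 626.8 112.6 100 29; python3 - <<'E'
from h import *
from station import *
p,d=get_image("wrist")
cv2.imwrite("pics/w6.png",p[:,:,::-1])
E
```

```text
t 16.97 pos [624.1 109.7 100.4] phi 28.8 tilt [ 0.002  -0.0018 -1.    ] q1,q6 [0.175 2.814]
turn z first (rad) -0.0035
then shift tool mm [ 3.7 -1.2  0.4] grip 0.060055053451701965 F [ 0.3  0.1 -1.5]
full turn rotvec tool [ 0.0026 -0.0008 -0.0035] shift in present tool axes [ 3.7 -1.2  0.4]
```

View pics/w6.png

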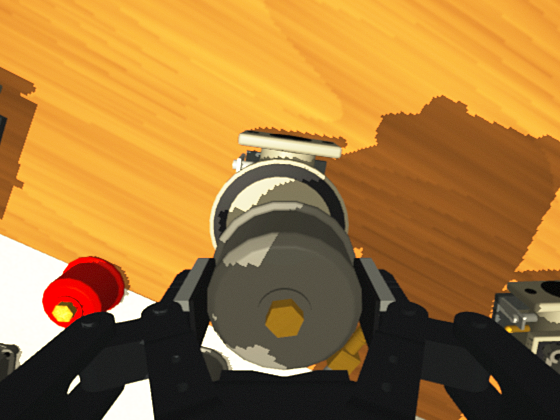

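Request:
{"method": "send_rows", "body": {
  "motion": [
    [0.004,-0.002,0.006,0.003,-0.001,-0.003],
    [0,0,0.008,0,0,0],
    [0,0,0.006,0,0,0],
    [0,0,0.004,0,0,0],
    [0,0,0,0,0,0],
    [0,0,0,0,0,0],
    [0,0,0,0,0,0]
  ]
}}

```text
t: 17.6
tool_pos: [0.6257, 0.1139, 0.0718]
tcp_rot: [-3.04, -0.787, 0.006]
force: [0.3, -0.1, -1.0]
grip_width: 0.0598
```

```bash
python3 go.py 626.8 112.6 60.7 29
```

```text
t 17.6 pos [625.7 113.9  71.8] phi 29.02 tilt [-0.004  0.    -1.   ] q1,q6 [0.18  2.815]
turn z first (rad) 0.0004
then shift tool mm [ 0.3  1.7 11.1] grip 0.05980381194622508 F [ 0.3 -0.1 -1. ]
full turn rotvec tool [-0.0019  0.0035  0.0004] shift in present tool axes [ 0.3  1.7 11.1]
```

Request:
{"method": "send_rows", "body": {
  "motion": [
    [0.001,0.001,0.003,-0.002,0.003,0],
    [0,0,0.003,0,0,0],
    [0,0,0.002,0,0,0],
    [0,0,0.001,0,0,0],
    [0,0,0,0,0,0],
    [0,0,0,0,0,0]
  ]
}}

```text
t: 18.1
tool_pos: [0.6276, 0.1135, 0.0624]
tcp_rot: [3.041, 0.787, 0.002]
force: [-0.1, 0.5, -0.9]
grip_width: 0.0599
```

```bash
python3 go.py 626.8 112.6 60.7 29
```

```text
t 18.1 pos [627.6 113.5  62.4] phi 29.01 tilt [ 1.e-03 -2.e-04 -1.e+00] q1,q6 [0.179 2.814]
turn z first (rad) 0.0002
then shift tool mm [-1.1  0.4  1.7] grip 0.059890236631485363 F [-0.1  0.5 -0.9]
full turn rotvec tool [ 0.0007 -0.0008  0.0002] shift in present tool axes [-1.1  0.4  1.7]
```

Request:
{"method": "send_rows", "body": {
  "motion": [
    [0,0,0.001,0,0,0],
    [0,0,0.001,0,0,0],
    [0,0,0.001,0,0,0],
    [0,0,0,0,0,0],
    [0,0,0,0,0,0]
  ]
}}

```text
t: 18.52
tool_pos: [0.628, 0.1136, 0.0609]
tcp_rot: [3.041, 0.787, 0.004]
force: [0.3, -0.0, -1.5]
grip_width: 0.0602
```

```bash
python3 go.py 626.8 112.6 60.7 29
```

```text
t 18.52 pos [628.  113.6  60.9] phi 29.01 tilt [ 2.8e-03  2.0e-04 -1.0e+00] q1,q6 [0.179 2.814]
turn z first (rad) 0.0002
then shift tool mm [-1.5  0.3  0.2] grip 0.06021027341011804 F [ 0.3 -0.  -1.5]
full turn rotvec tool [ 0.0012 -0.0026  0.0002] shift in present tool axes [-1.5  0.3  0.1]
```

Request:
{"method": "send_rows", "body": {
  "motion": [
    [0,0,0.002,0.001,-0.003,0],
    [0,0,0.001,0,0,0],
    [0,0,0,0,0,0]
  ]
}}

```text
t: 18.77
tool_pos: [0.6282, 0.1136, 0.0608]
tcp_rot: [3.041, 0.787, 0.003]
force: [-0.1, 0.4, -1.3]
grip_width: 0.0599
```

Request:
{"method": "send_rows", "body": {
  "motion": [
    [-0.001,0,0.002,0,-0.002,0],
    [0,0,0.002,0,0,0],
    [0,0,0.002,0,0,0]
  ]
}}

```text
t: 19.02
tool_pos: [0.6286, 0.1137, 0.06]
tcp_rot: [3.041, 0.787, 0.008]
force: [-8.8, -1.9, 21.9]
grip_width: 0.0601
```

Request:
{"method": "send_rows", "body": {
  "motion": [
    [0,0,0,0,0,0],
    [0,0,0,0,0,0]
  ]
}}

```text
t: 19.18
tool_pos: [0.6287, 0.1137, 0.061]
tcp_rot: [3.041, 0.787, 0.01]
force: [-0.3, -0.4, -0.8]
grip_width: 0.0599
```

Request:
{"method": "send_rows", "body": {
  "motion": [
    [0,0,0.001,0,-0.006,0],
    [0,0,0.001,0,0,0]
  ]
}}

```text
t: 19.35
tool_pos: [0.6289, 0.1137, 0.0601]
tcp_rot: [3.039, 0.787, 0.002]
force: [-6.4, -1.3, 19.9]
grip_width: 0.0598
```

Request:
{"method": "send_rows", "body": {
  "motion": [
    [0,0,0,0,0,0],
    [0,0,0,0,0,0],
    [0,0,0,0,0,0],
    [0,0,0,0,0,0],
    [0,0,0,0,0,0],
    [0,0,0,0,0,0]
  ],
  "claw": 1
}}

```text
t: 19.85
tool_pos: [0.6292, 0.1138, 0.0582]
tcp_rot: [3.039, 0.787, -0.001]
force: [-0.2, 0.0, 0.8]
grip_width: 0.0856
```

Request:
{"method": "send_rows", "body": {
  "motion": [
    [0,0,-0.01,0,0,0],
    [0,0,-0.02,0,0,0],
    [0,0,-0.03,0,0,0],
    [0,0,-0.03,0,0,0],
    [0,0,0,0,0,0],
    [0,0,0,0,0,0],
    [0,0,0,0,0,0]
  ]
}}

```text
t: 20.43
tool_pos: [0.6284, 0.1139, 0.1543]
tcp_rot: [3.039, 0.787, -0.004]
force: [0.5, -1.0, 0.3]
grip_width: 0.0852
```

```bash
python3 go.py 465 102 140 29;  python3 - <<'E'
from h import *
from station import *
p,d=get_image("wrist")
cv2.imwrite("pics/w7.png",p[:,:,::-1])
E
```

```text
t 20.43 pos [628.4 113.9 154.3] phi 29.02 tilt [-0.0018 -0.0031 -1.    ] q1,q6 [0.181 2.816]
turn z first (rad) 0.0004
then shift tool mm [-148.7  -68.8   14.3] grip 0.0852305293070443 F [ 0.5 -1.   0.3]
full turn rotvec tool [0.0018 0.003  0.0004] shift in present tool axes [-148.7  -68.9   14.6]
```

View pics/w7.png

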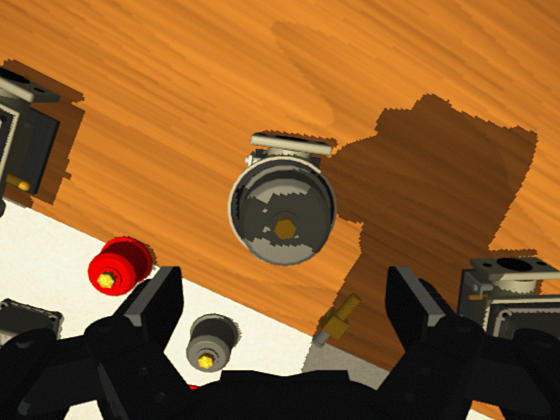

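Large round bowl seated. Next is the small grey round bowl, at wrist pixel (207,342), not the red one at (107,280).

Request:
{"method": "send_rows", "body": {
  "motion": [
    [-0.01,-0.005,0,0.002,0.003,0],
    [-0.022,-0.01,0.005,0,0,0],
    [-0.025,-0.012,0.01,0,0,0],
    [-0.025,-0.012,0.01,0,0,0],
    [-0.025,-0.012,0.01,0,0,0],
    [-0.02,-0.01,0.005,0,0,0],
    [-0.01,-0.005,0,0,0,0],
    [-0.004,-0.002,0,0,0,0],
    [0,0,0,0,0,0],
    [0,0,0,0,0,0],
    [0,0,0,0,0,0]
  ]
}}

```text
t: 21.4
tool_pos: [0.4607, 0.103, 0.1041]
tcp_rot: [-3.041, -0.786, 0.02]
force: [-0.5, -0.1, -0.4]
grip_width: 0.0853
```

```bash
cat > wl.py <<'E'
import sys
from h import *
from station import *
c=get_calibration("wrist");p,d=get_image("wrist")
cv2.imwrite(sys.argv[1],p[:,:,::-1])
P=pts(c,d);z=P[...,2]
m=((z>.031)&(z<.039)).astype(np.uint8); m[300:]=0
k,l,s,ce=cv2.connectedComponentsWithStats(cv2.morphologyEx(m,cv2.MORPH_OPEN,np.ones((7,7))))
for i in range(1,k):
    q=(P[l==i]*1000).astype(np.float32)
    if len(q)>800: print(s[i],np.round(ce[i]),"circ",cv2.minEnclosingCircle(q[:,:2]),"rect",cv2.minAreaRect(q[:,:2]))
E
python3 go.py 465 102 5.5 29; python3 wl.py pics/w8.png
```

```text
t 21.4 pos [460.7 103.  104.1] phi 29.0 tilt [-0.0123 -0.0025 -0.9999] q1,q6 [0.22  2.855]
turn z first (rad) 0.0
then shift tool mm [ 3.2  3.  98.6] grip 0.08527277322126911 F [-0.5 -0.1 -0.4]
full turn rotvec tool [-0.0038  0.0119  0.    ] shift in present tool axes [ 4.4  3.3 98.5]Traceback (most recent call last):
  File "wl.py", line 11, in <module>
    if len(q)>800: print(s[i],np.round(ce[i]),"circ",cv2.minEnclosingCircle(q[:,:2]),"rect",cv2.minAreaRect(q[:,:2]))
                                                     ~~~~~~~~~~~~~~~~~~~~~~^^^^^^^^^
cv2.error: OpenCV(4.12.0) /io/opencv/modules/imgproc/src/shapedescr.cpp:201: error: (-215:Assertion failed) count >= 0 && (depth == CV_32F || depth == CV_32S) in function 'minEnclosingCircle'
```

View pics/w8.png

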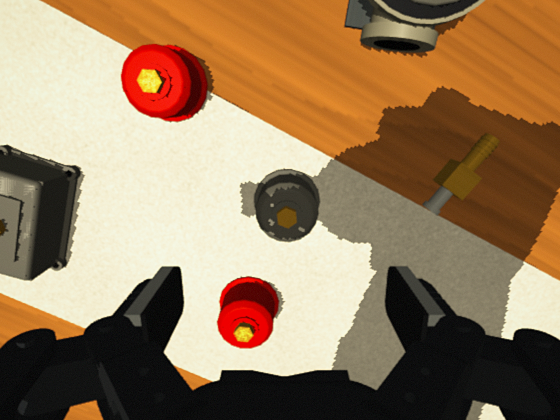

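```bash
sed -i 's/q=(P\[l==i\]\*1000)/q=np.ascontiguousarray((P[l==i]*1000)[:,:2])/' wl.py; python3 wl.py pics/w9.png
```

```text
[ 123   50   61   63 2671] [154.  82.] circ ((498.4459533691406, 210.0380096435547), 18.81524085998535) rect ((498.9094543457031, 210.0784149169922), (34.09331512451172, 35.35715103149414), 28.351804733276367)
[   0  171   42  108 3696] [ 18. 224.] circ ((370.801025390625, 255.36264038085938), 37.63772201538086) rect ((372.1229248046875, 251.23388671875), (73.92743682861328, 25.999996185302734), 15.741476058959961)
[ 260  189   55   52 1897] [287. 214.] circ ((465.430908203125, 102.59315490722656), 19.062294006347656) rect ((465.4970703125, 102.46980285644531), (35.41828155517578, 35.2035026550293), 33.37861633300781)
```

Request:
{"method": "send_rows", "body": {
  "motion": [
    [0.002,0.001,0,-0.004,0.012,0],
    [0.001,0.001,0,0,0,0],
    [0,0,0,0,0,0],
    [0,0,0,0,0,0],
    [0,0,0,0,0,0]
  ]
}}

```text
t: 21.92
tool_pos: [0.4674, 0.1029, 0.1039]
tcp_rot: [3.041, 0.786, 0.005]
force: [0.3, 0.5, 0.3]
grip_width: 0.0853
```

```bash
python3 go.py 465 102 5.5 29
```

```text
t 21.92 pos [467.4 102.9 103.9] phi 28.96 tilt [ 2.9e-03  3.0e-04 -1.0e+00] q1,q6 [0.217 2.853]
turn z first (rad) -0.0006
then shift tool mm [-2.6 -0.4 98.4] grip 0.08532605425995678 F [0.3 0.5 0.3]
full turn rotvec tool [ 0.0011 -0.0027 -0.0006] shift in present tool axes [-2.8 -0.5 98.4]
```

Target (465.4, 102.4). Descending.

Request:
{"method": "send_rows", "body": {
  "motion": [
    [-0.001,0,0.012,0.001,-0.003,0],
    [-0.001,0,0.018,0,0,0],
    [0,0,0.018,0,0,0],
    [0,0,0.012,0,0,0],
    [0,0,0.005,0,0,0],
    [0,0,0,0,0,0],
    [0,0,0,0,0,0],
    [0,0,0,0,0,0]
  ]
}}

```text
t: 22.58
tool_pos: [0.4676, 0.1022, 0.0383]
tcp_rot: [3.042, 0.785, 0.005]
force: [0.6, -0.3, -0.3]
grip_width: 0.0854
```

```bash
python3 go.py 465.4 102.4 5.5 29
```

```text
t 22.58 pos [467.6 102.2  38.3] phi 28.95 tilt [ 3.e-03  5.e-04 -1.e+00] q1,q6 [0.215 2.852]
turn z first (rad) -0.0008
then shift tool mm [-1.8 -1.2 32.8] grip 0.08539604023581213 F [ 0.6 -0.3 -0.3]
full turn rotvec tool [ 0.001  -0.0029 -0.0008] shift in present tool axes [-1.9 -1.2 32.8]
```

Request:
{"method": "send_rows", "body": {
  "motion": [
    [-0.001,-0.001,0.008,0.001,-0.003,0],
    [0,0,0.008,0,0,0],
    [0,0,0.008,0,0,0],
    [0,0,0.004,0,0,0],
    [0,0,0.002,0,0,0],
    [0,0,0,0,0,0],
    [0,0,0,0,0,0],
    [0,0,0,0,0,0]
  ]
}}

```text
t: 23.25
tool_pos: [0.4674, 0.103, 0.0067]
tcp_rot: [3.042, 0.785, 0.004]
force: [0.3, -0.5, 0.8]
grip_width: 0.0852
```

```bash
python3 go.py 465.4 102.4 5.5 29
```

```text
t 23.25 pos [467.4 103.    6.7] phi 28.96 tilt [ 2.4e-03  5.0e-04 -1.0e+00] q1,q6 [0.217 2.853]
turn z first (rad) -0.0007
then shift tool mm [-2.  -0.4  1.2] grip 0.08520031052273067 F [ 0.3 -0.5  0.8]
full turn rotvec tool [ 0.0008 -0.0024 -0.0007] shift in present tool axes [-2.  -0.4  1.2]
```

Request:
{"method": "send_rows", "body": {
  "motion": [
    [-0.003,0,0.001,0,-0.002,0],
    [0,0,0,0,0,0],
    [0,0,0,0,0,0]
  ]
}}

```text
t: 23.5
tool_pos: [0.4649, 0.1015, 0.0061]
tcp_rot: [3.041, 0.785, 0.002]
force: [0.1, -0.5, -0.2]
grip_width: 0.0852
```

Request:
{"method": "send_rows", "body": {
  "motion": [
    [0,0,0,0,0,0],
    [0,0,0,0,0,0],
    [0,0,0,0,0,0],
    [0,0,0,0,0,0],
    [0,0,0,0,0,0],
    [0,0,0,0,0,0],
    [0,0,0,0,0,0],
    [0,0,0,0,0,0],
    [0,0,0,0,0,0]
  ],
  "claw": -1,
  "grip_force": 40
}}

```text
t: 24.25
tool_pos: [0.4654, 0.1015, 0.0069]
tcp_rot: [3.041, 0.785, 0.004]
force: [-0.0, -0.4, 1.2]
grip_width: 0.0411
```

```bash
python3 go.py 465.4 102.4 5.5 29
```

```text
t 24.25 pos [465.4 101.5   6.9] phi 28.95 tilt [ 2.9e-03 -3.0e-04 -1.0e+00] q1,q6 [0.215 2.852]
turn z first (rad) -0.0009
then shift tool mm [ 0.4 -0.8  1.4] grip 0.04114482528055402 F [-0.  -0.4  1.2]
full turn rotvec tool [ 0.0017 -0.0024 -0.0009] shift in present tool axes [ 0.4 -0.8  1.4]
```

Request:
{"method": "send_rows", "body": {
  "motion": [
    [0,0,-0.01,0,0,0],
    [0,0,-0.02,0,0,0],
    [0,0,-0.025,0,0,0],
    [0,0,-0.025,0,0,0],
    [0,0,-0.02,0,0,0],
    [0,0,-0.01,0,0,0],
    [0,0,0,0,0,0],
    [0,0,0,0,0,0],
    [0,0,0,0,0,0]
  ]
}}

```text
t: 25.0
tool_pos: [0.4629, 0.1012, 0.1191]
tcp_rot: [3.041, 0.785, -0.005]
force: [0.4, 0.4, -1.1]
grip_width: 0.0411
```

```bash
python3 go.py 558 -365.8 110 29
```

```text
t 25.0 pos [462.9 101.2 119.1] phi 28.96 tilt [-0.0027 -0.0012 -1.    ] q1,q6 [0.216 2.852]
turn z first (rad) -0.0007
then shift tool mm [-143.2  454.5    9.1] grip 0.041061931197366605 F [ 0.4  0.4 -1.1]
full turn rotvec tool [-0.0003  0.0029 -0.0007] shift in present tool axes [-142.9  454.6    9.4]
```

Request:
{"method": "send_rows", "body": {
  "motion": [
    [-0.004,0.014,0,0,0.003,0],
    [-0.009,0.028,0,0,0,0],
    [-0.01,0.032,0,0,0,0],
    [-0.01,0.032,0,0,0,0],
    [-0.01,0.032,0,0,0,0],
    [-0.01,0.032,0,0,0,0],
    [-0.01,0.032,0,0,0,0],
    [-0.01,0.032,0,0,0,0],
    [-0.01,0.032,0,0,0,0],
    [-0.01,0.032,0,0,0,0],
    [-0.01,0.032,0,0,0,0],
    [-0.008,0.024,0,0,0,0],
    [-0.004,0.014,0,0,0,0],
    [0,0,0,0,0,0],
    [0,0,0,0,0,0],
    [0,0,0,0,0,0]
  ]
}}

```text
t: 26.33
tool_pos: [0.5342, -0.2922, 0.0938]
tcp_rot: [-3.024, -0.787, 0.039]
force: [-0.3, 0.7, -1.5]
grip_width: 0.0417
```

```bash
python3 go.py 558 -365.8 110 29
```

```text
t 26.33 pos [ 534.2 -292.2   93.8] phi 29.17 tilt [-0.0286  0.0097 -0.9995] q1,q6 [-0.498  2.135]
turn z first (rad) 0.003
then shift tool mm [-14.9  75.9 -16.2] grip 0.04167029324036971 F [-0.3  0.7 -1.5]
full turn rotvec tool [-0.0224  0.0202  0.0027] shift in present tool axes [-15.4  75.5 -17.5]
```

Request:
{"method": "send_rows", "body": {
  "motion": [
    [-0.002,0.012,-0.006,-0.011,0.01,0.003],
    [-0.004,0.02,-0.005,-0.011,0.01,0],
    [-0.004,0.02,-0.002,0,0,0],
    [-0.002,0.012,0,0,0,0],
    [-0.001,0.005,0,0,0,0],
    [0,0,0,0,0,0],
    [0,0,0,0,0,0],
    [0,0,0,0,0,0],
    [0,0,0,0,0,0]
  ]
}}

```text
t: 27.08
tool_pos: [0.5576, -0.3551, 0.1081]
tcp_rot: [-3.038, -0.799, -0.003]
force: [-0.2, -0.8, 0.7]
grip_width: 0.0413
```

```bash
python3 go.py 558 -365.8 105 29
```

```text
t 27.08 pos [ 557.6 -355.1  108.1] phi 29.47 tilt [ 1.8e-03  7.0e-04 -1.0e+00] q1,q6 [-0.568  2.059]
turn z first (rad) 0.0083
then shift tool mm [-4.9  9.5  3.1] grip 0.04128288922810181 F [-0.2 -0.8  0.7]
full turn rotvec tool [ 0.0003 -0.0019  0.0083] shift in present tool axes [-5.   9.5  3.1]
```

Request:
{"method": "send_rows", "body": {
  "motion": [
    [-0.003,0.005,0,0,-0.002,0],
    [-0.002,0.004,0,0,0,0],
    [0,0,0,0,0,0],
    [0,0,0,0,0,0],
    [0,0,0,0,0,0]
  ]
}}

```text
t: 27.5
tool_pos: [0.5575, -0.3647, 0.1084]
tcp_rot: [-3.037, -0.802, 0.001]
force: [-1.0, 0.2, -0.2]
grip_width: 0.0414
```

```bash
python3 go.py 558 -365.8 105 29; python3 - <<'E'
from h import *
from station import *
p,d=get_image("wrist")
cv2.imwrite("pics/w10.png",p[:,:,::-1])
E
```

```text
t 27.5 pos [ 557.5 -364.7  108.4] phi 29.58 tilt [-5.e-04 -1.e-04 -1.e+00] q1,q6 [-0.579  2.046]
turn z first (rad) 0.0101
then shift tool mm [-0.1  1.2  3.4] grip 0.04137468717167339 F [-1.   0.2 -0.2]
full turn rotvec tool [-0.0002  0.0004  0.0101] shift in present tool axes [-0.1  1.2  3.4]
```

View pics/w10.png

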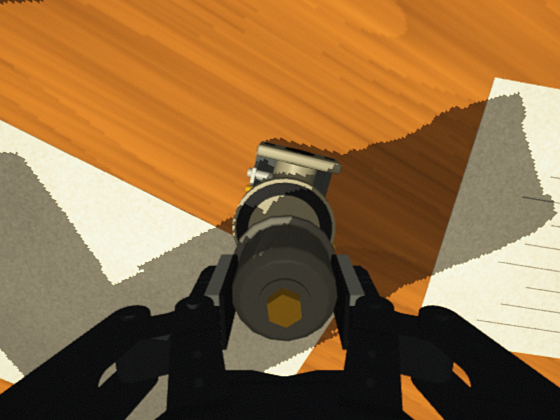

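The small bowl, at (285,290), is over its deck at (283,205). Lowering.

Request:
{"method": "send_rows", "body": {
  "motion": [
    [0,0.001,0.008,0,0,0],
    [0,0,0.01,0,0,0],
    [0,0,0.009,0,0,0],
    [0,0,0.005,0,0,0],
    [0,0,0.002,0,0,0],
    [0,0,0,0,0,0],
    [0,0,0,0,0,0],
    [0,0,0,0,0,0]
  ]
}}

```text
t: 28.22
tool_pos: [0.557, -0.3648, 0.0688]
tcp_rot: [-3.035, -0.801, 0.004]
force: [-0.4, -0.0, -0.4]
grip_width: 0.0415
```

```bash
python3 go.py 558 -365.8 62.9 29
```

```text
t 28.22 pos [ 557.  -364.8   68.8] phi 29.58 tilt [-0.0032  0.0018 -1.    ] q1,q6 [-0.58   2.046]
turn z first (rad) 0.0102
then shift tool mm [0.4 1.4 5.9] grip 0.04149195796424747 F [-0.4 -0.  -0.4]
full turn rotvec tool [-0.0031  0.0019  0.0102] shift in present tool axes [0.4 1.4 5.9]
```

Request:
{"method": "send_rows", "body": {
  "motion": [
    [0.001,0.001,0.002,-0.003,0.002,0],
    [0,0,0.002,0,0,0],
    [0,0,0.001,0,0,0],
    [0,0,0,0,0,0],
    [0,0,0,0,0,0]
  ]
}}

```text
t: 28.63
tool_pos: [0.5592, -0.3656, 0.0645]
tcp_rot: [3.036, 0.802, 0.003]
force: [-0.2, -0.3, -0.4]
grip_width: 0.0412
```

```bash
python3 go.py 558 -365.8 62.9 29
```

```text
t 28.63 pos [ 559.2 -365.6   64.5] phi 29.59 tilt [ 0.0023 -0.0013 -1.    ] q1,q6 [-0.579  2.046]
turn z first (rad) 0.0102
then shift tool mm [-1.2 -0.4  1.6] grip 0.04124701588659383 F [-0.2 -0.3 -0.4]
full turn rotvec tool [ 0.0022 -0.0014  0.0102] shift in present tool axes [-1.2 -0.4  1.6]
```

Request:
{"method": "send_rows", "body": {
  "motion": [
    [0,0,0.002,0.002,-0.002,0],
    [0,0,0.001,0,0,0],
    [0,0,0,0,0,0]
  ]
}}

```text
t: 28.88
tool_pos: [0.5595, -0.3658, 0.063]
tcp_rot: [3.036, 0.802, 0.0]
force: [0.1, -0.4, 0.2]
grip_width: 0.0418
```

Request:
{"method": "send_rows", "body": {
  "motion": [
    [0,0,0.001,0,0,0],
    [0,0,0.001,0,0,0]
  ]
}}

```text
t: 29.05
tool_pos: [0.5597, -0.3659, 0.0626]
tcp_rot: [3.035, 0.802, 0.002]
force: [-3.5, 3.3, 12.0]
grip_width: 0.0412
```

Contact at 12 N. I'll release and rise.

Request:
{"method": "send_rows", "body": {
  "motion": [
    [0,0,0,0,0,0],
    [0,0,0,0,0,0],
    [0,0,0,0,0,0],
    [0,0,0,0,0,0],
    [0,0,0,0,0,0],
    [0,0,0,0,0,0],
    [0,0,0,0,0,0]
  ],
  "claw": 1
}}

```text
t: 29.63
tool_pos: [0.56, -0.3661, 0.0621]
tcp_rot: [3.035, 0.802, 0.002]
force: [-0.1, -0.4, 1.0]
grip_width: 0.0854
```

Request:
{"method": "send_rows", "body": {
  "motion": [
    [0,0,-0.01,0,0,0],
    [0,0,-0.02,0,0,0],
    [0,0,-0.03,0,0,0],
    [0,0,-0.03,0,0,0],
    [0,0,-0.01,0,0,0],
    [0,0,0,0,0,0],
    [0,0,0,0,0,0],
    [0,0,0,0,0,0]
  ]
}}

```text
t: 30.3
tool_pos: [0.5589, -0.3653, 0.1687]
tcp_rot: [3.036, 0.802, 0.0]
force: [-0.4, 0.4, 0.1]
grip_width: 0.0852
```

```bash
python3 go.py 368 263 140 10.5;  python3 - <<'E'
from h import *
from station import *
p,d=get_image("wrist")
cv2.imwrite("pics/w11.png",p[:,:,::-1])
E
```

```text
t 30.3 pos [ 558.9 -365.3  168.7] phi 29.59 tilt [ 5.0e-04 -1.3e-03 -1.0e+00] q1,q6 [-0.578  2.047]
turn z first (rad) 0.3331
then shift tool mm [ -73.2 -652.6   28.7] grip 0.08517979246525495 F [-0.4  0.4  0.1]
full turn rotvec tool [ 1.400e-03 -1.000e-04  3.331e-01] shift in present tool axes [ 144.2 -640.7   27.7]
```

View pics/w11.png

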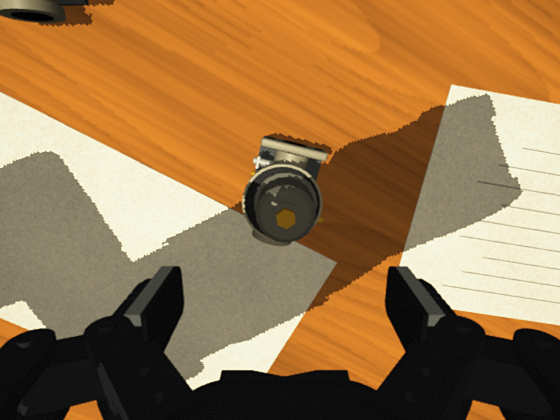

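Small bowl seated. The oblong needs tool yaw of about 190° because of the joint 6 range, so I'll turn first.

Request:
{"method": "send_rows", "body": {
  "motion": [
    [0,0,0,0,0,-0.12],
    [0,0,0,0,0,-0.12],
    [0,0,0,0,0,-0.12],
    [0,0,0,0,0,-0.12],
    [0,0,0,0,0,-0.12],
    [0,0,0,0,0,-0.12],
    [0,0,0,0,0,-0.12],
    [0,0,0,0,0,-0.12],
    [0,0,0,0,0,-0.12],
    [0,0,0,0,0,-0.12],
    [0,0,0,0,0,-0.12],
    [0,0,0,0,0,-0.12],
    [0,0,0,0,0,-0.12],
    [0,0,0,0,0,-0.12],
    [0,0,0,0,0,-0.12],
    [0,0,0,0,0,-0.12],
    [0,0,0,0,0,-0.12],
    [0,0,0,0,0,0],
    [0,0,0,0,0,0]
  ]
}}

```text
t: 31.93
tool_pos: [0.5476, -0.3579, 0.1402]
tcp_rot: [-0.773, -3.003, -0.02]
force: [0.3, -0.1, 0.2]
grip_width: 0.0853
```

```bash
python3 go.py 368 263 140 190.5
```

```text
t 31.93 pos [ 547.6 -357.9  140.2] phi 151.14 tilt [-0.0363  0.0228 -0.9991] q1,q6 [-0.579 -0.075]
turn z first (rad) -0.6869
then shift tool mm [6.340e+01 6.432e+02 2.000e-01] grip 0.08526186512058843 F [ 0.3 -0.1  0.2]
full turn rotvec tool [ 0.017  -0.0403 -0.6869] shift in present tool axes [456.5 457.1  20.8]
```

Request:
{"method": "send_rows", "body": {
  "motion": [
    [0.008,0.008,-0.004,0.017,-0.04,0],
    [0.016,0.016,-0.003,0,0,0],
    [0.023,0.023,-0.002,0,0,0],
    [0.025,0.025,-0.002,0,0,0],
    [0.025,0.025,-0.002,0,0,0],
    [0.025,0.025,-0.002,0,0,0],
    [0.025,0.025,-0.002,0,0,0],
    [0.025,0.025,-0.002,0,0,0],
    [0.025,0.025,-0.002,0,0,0],
    [0.025,0.025,-0.001,0,0,0],
    [0.025,0.025,-0.001,0,0,0],
    [0.025,0.025,-0.001,0,0,0],
    [0.025,0.025,-0.001,0,0,0],
    [0.025,0.025,-0.001,0,0,0],
    [0.025,0.025,-0.001,0,0,0],
    [0.025,0.025,-0.001,0,0,0],
    [0.018,0.018,0,0,0,0],
    [0.01,0.01,0,0,0,0],
    [0,0,0,0,0,0],
    [0,0,0,0,0,0]
  ]
}}

```text
t: 33.6
tool_pos: [0.3996, 0.2147, 0.1548]
tcp_rot: [-0.919, -2.989, 0.023]
force: [-0.2, -0.7, -0.5]
grip_width: 0.0852
```

```bash
python3 go.py 368 263 140 190.5
```

```text
t 33.6 pos [399.6 214.7 154.8] phi 145.8 tilt [-0.018  -0.0097 -0.9998] q1,q6 [0.493 1.09 ]
turn z first (rad) -0.7802
then shift tool mm [22.3 53.2 14.8] grip 0.0851924775987729 F [-0.2 -0.7 -0.5]
full turn rotvec tool [-0.0136 -0.016  -0.7801] shift in present tool axes [53.2 22.4 14.9]
```

Request:
{"method": "send_rows", "body": {
  "motion": [
    [0.01,0.004,0,-0.013,-0.016,-0.05],
    [0.012,0.005,0,0,0,-0.1],
    [0.012,0.007,0,0,0,-0.1],
    [0.006,0.006,0,0,0,-0.1],
    [0,0,0,0,0,-0.1],
    [0,0,0,0,0,-0.1],
    [0,0,0,0,0,-0.1],
    [0,0,0,0,0,-0.08],
    [0,0,0,0,0,0],
    [0,0,0,0,0,0],
    [0,0,0,0,0,0]
  ]
}}

```text
t: 34.52
tool_pos: [0.3753, 0.2436, 0.1523]
tcp_rot: [0.202, -3.134, 0.02]
force: [0.0, -0.5, 0.6]
grip_width: 0.0852
```

```bash
python3 go.py 368 263 140 190.5; python3 wl.py pics/w12.png
```

```text
t 34.52 pos [375.3 243.6 152.3] phi -172.61 tilt [ 0.     -0.0129 -0.9999] q1,q6 [0.583 0.454]
turn z first (rad) -0.0543
then shift tool mm [ 3.7 20.4 12.3] grip 0.08519336285771732 F [ 0.  -0.5  0.6]
full turn rotvec tool [-0.0127 -0.002  -0.0543] shift in present tool axes [ 4.7 20.3 12.1]
[ 284  148   61   94 4974] [315. 194.] circ ((368.30938720703125, 264.3928527832031), 42.526336669921875) rect ((368.2093200683594, 264.685791015625), (73.89820098876953, 45.810081481933594), 10.298833847045898)
[  67  153   46   46 1418] [ 90. 175.] circ ((375.69122314453125, 88.14736938476562), 18.913599014282227) rect ((375.18426513671875, 88.41752624511719), (35.54277038574219, 35.51467514038086), 2.9140079021453857)
```

View pics/w12.png

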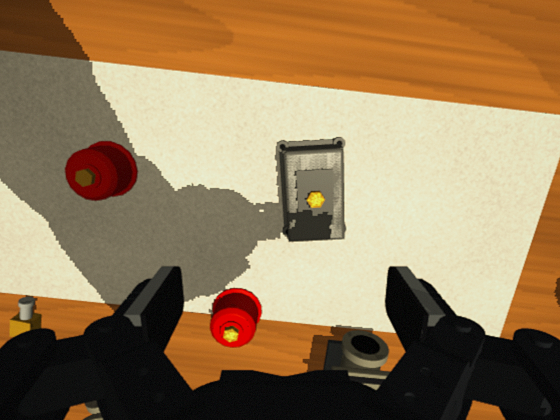

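Request:
{"method": "send_rows", "body": {
  "motion": [
    [0.002,0.006,0.008,-0.013,-0.002,-0.03],
    [0.002,0.008,0.012,0,0,-0.02],
    [0,0.005,0.012,0,0,0],
    [0,0,0.008,0,0,0],
    [0,0,0,0,0,0],
    [0,0,0,0,0,0],
    [0,0,0,0,0,0]
  ]
}}

```text
t: 35.15
tool_pos: [0.3694, 0.2607, 0.1114]
tcp_rot: [-0.26, 3.129, 0.001]
force: [0.5, 0.2, 0.5]
grip_width: 0.0857
```

```bash
python3 go.py 368.2 263.8 5 190.4
```

```text
t 35.15 pos [369.4 260.7 111.4] phi -170.49 tilt [ 1.3e-03  9.0e-04 -1.0e+00] q1,q6 [0.615 0.449]
turn z first (rad) -0.0156
then shift tool mm [  0.6   3.2 106.4] grip 0.08567042143231163 F [0.5 0.2 0.5]
full turn rotvec tool [ 0.0007  0.0014 -0.0156] shift in present tool axes [  0.8   3.2 106.4]
```

Request:
{"method": "send_rows", "body": {
  "motion": [
    [0.001,0.003,0.012,0,0.001,-0.015],
    [0,0,0.018,0,0,0],
    [0,0,0.02,0,0,0],
    [0,0,0.012,0,0,0],
    [0,0,0.006,0,0,0],
    [0,0,0,0,0,0],
    [0,0,0,0,0,0],
    [0,0,0,0,0,0]
  ]
}}

```text
t: 35.82
tool_pos: [0.3721, 0.2646, 0.0464]
tcp_rot: [-0.276, 3.121, 0.007]
force: [-0.2, -0.7, -0.5]
grip_width: 0.0854
```

```bash
python3 go.py 368.2 263.8 5 190.4
```

```text
t 35.82 pos [372.1 264.6  46.4] phi -169.89 tilt [ 0.0076  0.0054 -1.    ] q1,q6 [0.618 0.442]
turn z first (rad) -0.005
then shift tool mm [ 4.  -0.1 41.4] grip 0.08540764939870114 F [-0.2 -0.7 -0.5]
full turn rotvec tool [ 0.0039  0.0084 -0.005 ] shift in present tool axes [ 4.4 -0.3 41.3]
```

Request:
{"method": "send_rows", "body": {
  "motion": [
    [0.004,0,0.006,0.004,0.008,-0.005],
    [0,0,0.01,0,0,0],
    [0,0,0.01,0,0,0],
    [0,0,0.007,0,0,0],
    [0,0,0.003,0,0,0],
    [0,0,0,0,0,0],
    [0,0,0,0,0,0],
    [0,0,0,0,0,0]
  ]
}}

```text
t: 36.48
tool_pos: [0.3699, 0.2657, 0.012]
tcp_rot: [-0.286, 3.124, 0.004]
force: [0.1, -0.7, -0.0]
grip_width: 0.0857
```

```bash
python3 go.py 368.2 263.8 5 190.4
```

```text
t 36.48 pos [369.9 265.7  12. ] phi -169.54 tilt [ 0.0044  0.0029 -1.    ] q1,q6 [0.623 0.44 ]
turn z first (rad) 0.001
then shift tool mm [ 2.  -1.5  7. ] grip 0.0856687944868156 F [ 0.1 -0.7 -0. ]
full turn rotvec tool [0.002  0.0048 0.001 ] shift in present tool axes [ 2.1 -1.5  7. ]
```

Request:
{"method": "send_rows", "body": {
  "motion": [
    [0.002,-0.002,0.004,0.002,0.004,0],
    [0,0,0.003,0,0,0],
    [0,0,0,0,0,0],
    [0,0,0,0,0,0],
    [0,0,0,0,0,0]
  ]
}}

```text
t: 36.9
tool_pos: [0.3688, 0.2635, 0.0052]
tcp_rot: [-0.286, 3.127, 0.001]
force: [-0.2, 0.7, -1.1]
grip_width: 0.0853
```

```bash
python3 go.py 368.2 263.8 5 190.4
```

```text
t 36.9 pos [368.8 263.5   5.2] phi -169.54 tilt [ 1.8e-03  9.0e-04 -1.0e+00] q1,q6 [0.621 0.438]
turn z first (rad) 0.001
then shift tool mm [0.5 0.4 0.2] grip 0.08529137438767864 F [-0.2  0.7 -1.1]
full turn rotvec tool [0.0005 0.0019 0.001 ] shift in present tool axes [0.5 0.4 0.2]
```

Request:
{"method": "send_rows", "body": {
  "motion": [
    [0,0,0,0,0,0],
    [0,0,0,0,0,0],
    [0,0,0,0,0,0],
    [0,0,0,0,0,0],
    [0,0,0,0,0,0],
    [0,0,0,0,0,0],
    [0,0,0,0,0,0],
    [0,0,0,0,0,0],
    [0,0,0,0,0,0]
  ],
  "claw": -1,
  "grip_force": 40
}}

```text
t: 37.65
tool_pos: [0.3691, 0.2639, 0.0058]
tcp_rot: [-0.286, 3.126, 0.002]
force: [-1.2, -1.3, 0.5]
grip_width: 0.0452
```

```bash
python3 go.py 368.2 263.8 5 190.4
```

```text
t 37.65 pos [369.1 263.9   5.8] phi -169.54 tilt [ 0.0025  0.0017 -1.    ] q1,q6 [0.621 0.438]
turn z first (rad) 0.001
then shift tool mm [0.9 0.1 0.8] grip 0.04519985467962031 F [-1.2 -1.3  0.5]
full turn rotvec tool [0.0012 0.0028 0.001 ] shift in present tool axes [0.9 0.1 0.8]
```

Request:
{"method": "send_rows", "body": {
  "motion": [
    [0,0,-0.01,0,0,0],
    [0,0,-0.02,0,0,0],
    [0,0,-0.025,0,0,0],
    [0,0,-0.025,0,0,0],
    [0,0,-0.02,0,0,0.05],
    [0,0,-0.01,0,0,0.05],
    [0,0,0,0,0,0.05],
    [0,0,0,0,0,0],
    [0,0,0,0,0,0],
    [0,0,0,0,0,0]
  ]
}}

```text
t: 38.48
tool_pos: [0.3665, 0.2619, 0.119]
tcp_rot: [0.045, -3.139, 0.004]
force: [-0.1, 0.5, -1.6]
grip_width: 0.0454
```

```bash
python3 go.py 555.4 331.3 110 181.6
```

```text
t 38.48 pos [366.5 261.9 119. ] phi -178.34 tilt [-0.0025 -0.0023 -1.    ] q1,q6 [0.621 0.592]
turn z first (rad) 0.001
then shift tool mm [-190.8   64.1    9. ] grip 0.045422000015892354 F [-0.1  0.5 -1.6]
full turn rotvec tool [-0.0023 -0.0026  0.001 ] shift in present tool axes [-190.9   64.     8.4]
```

Request:
{"method": "send_rows", "body": {
  "motion": [
    [-0.012,0.004,0,-0.002,-0.003,0],
    [-0.022,0.007,0,0,0,0],
    [-0.026,0.009,0,0,0,0],
    [-0.026,0.009,0,0,0,0],
    [-0.026,0.009,0,0,0,0],
    [-0.026,0.009,0,0,0,0],
    [-0.02,0.007,0,0,0,0],
    [-0.01,0.004,0,0,0,0],
    [-0.004,0.001,0,0,0,0],
    [0,0,0,0,0,0],
    [0,0,0,0,0,0],
    [0,0,0,0,0,0]
  ]
}}

```text
t: 39.48
tool_pos: [0.5461, 0.3279, 0.1076]
tcp_rot: [0.064, -3.132, 0.01]
force: [0.2, 0.5, -2.0]
grip_width: 0.0455
```

```bash
python3 go.py 555.4 331.3 105 181.6
```

```text
t 39.48 pos [546.1 327.9 107.6] phi -177.65 tilt [-0.0086 -0.0065 -0.9999] q1,q6 [0.541 0.5  ]
turn z first (rad) 0.013
then shift tool mm [-9.4  3.1  2.6] grip 0.04554082117013233 F [ 0.2  0.5 -2. ]
full turn rotvec tool [-0.0062 -0.0088  0.0131] shift in present tool axes [-9.4  3.   2.5]
```

Request:
{"method": "send_rows", "body": {
  "motion": [
    [-0.004,0.001,0,-0.006,-0.009,0.013],
    [-0.003,0.001,0,0,0,0],
    [0,0,0,0,0,0],
    [0,0,0,0,0,0],
    [0,0,0,0,0,0]
  ]
}}

```text
t: 39.9
tool_pos: [0.5514, 0.3296, 0.1086]
tcp_rot: [-0.043, 3.14, 0.001]
force: [-0.0, -0.0, -1.5]
grip_width: 0.0451
```

```bash
python3 go.py 555.4 331.3 105 181.6; python3 - <<'E'
from h import *
from station import *
p,d=get_image("wrist")
cv2.imwrite("pics/w13.png",p[:,:,::-1])
c=get_calibration("top");p,d=get_image("top")
cv2.imwrite("pics/top13.png",cv2.resize(p[130:310,150:520,::-1],(780,380),interpolation=cv2.INTER_CUBIC))
E
```

```text
t 39.9 pos [551.4 329.6 108.6] phi -178.41 tilt [ 9.e-04  4.e-04 -1.e+00] q1,q6 [0.539 0.511]
turn z first (rad) -0.0002
then shift tool mm [-4.   1.6  3.6] grip 0.04509082226402782 F [-0.  -0.  -1.5]
full turn rotvec tool [ 0.0004  0.0009 -0.0002] shift in present tool axes [-4.   1.6  3.6]
```

View pics/w13.png

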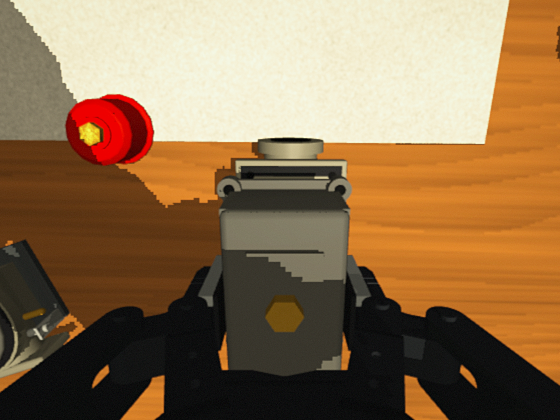

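View pics/top13.png

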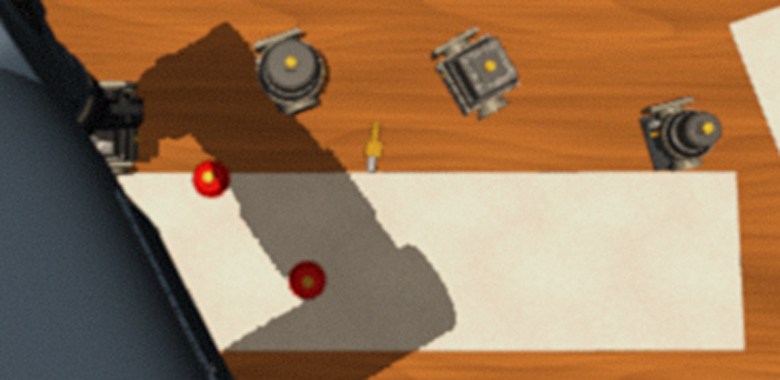

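Aligned and square, about 4 mm short in x and 1.6 mm in y. I'll correct that and lower.

Request:
{"method": "send_rows", "body": {
  "motion": [
    [-0.004,0.002,0,0,0.001,0],
    [0,0,0,0,0,0],
    [0,0,0.006,0,0,0],
    [0,0,0.008,0,0,0],
    [0,0,0.008,0,0,0],
    [0,0,0.005,0,0,0],
    [0,0,0.002,0,0,0],
    [0,0,0,0,0,0],
    [0,0,0,0,0,0],
    [0,0,0,0,0,0]
  ]
}}

```text
t: 40.83
tool_pos: [0.555, 0.3316, 0.0749]
tcp_rot: [0.044, -3.139, 0.001]
force: [0.2, 0.1, -0.6]
grip_width: 0.0451
```

```bash
python3 go.py 555.4 331.3 61.8 181.6
```

```text
t 40.83 pos [555.  331.6  74.9] phi -178.4 tilt [-2.3e-03 -9.0e-04 -1.0e+00] q1,q6 [0.538 0.51 ]
turn z first (rad) -0.0
then shift tool mm [-0.4 -0.3 13.1] grip 0.045111516505728415 F [ 0.2  0.1 -0.6]
full turn rotvec tool [-0.0008 -0.0023 -0.    ] shift in present tool axes [-0.5 -0.3 13.1]
```

Request:
{"method": "send_rows", "body": {
  "motion": [
    [0,0,0.003,-0.001,-0.002,0],
    [0,0,0.003,0,0,0],
    [0,0,0.003,0,0,0],
    [0,0,0.001,0,0,0],
    [0,0,0,0,0,0],
    [0,0,0,0,0,0]
  ]
}}

```text
t: 41.33
tool_pos: [0.5554, 0.3318, 0.0648]
tcp_rot: [-0.044, 3.14, 0.002]
force: [0.2, 0.1, -1.9]
grip_width: 0.0453
```

```bash
python3 go.py 555.4 331.3 61.8 181.6
```

```text
t 41.33 pos [555.4 331.8  64.8] phi -178.4 tilt [ 0.0013  0.0012 -1.    ] q1,q6 [0.538 0.51 ]
turn z first (rad) -0.0
then shift tool mm [ 0.1 -0.5  3. ] grip 0.04533814636903499 F [ 0.2  0.1 -1.9]
full turn rotvec tool [ 0.0011  0.0014 -0.    ] shift in present tool axes [ 0.1 -0.5  3. ]
```

Request:
{"method": "send_rows", "body": {
  "motion": [
    [0,0,0.002,0.001,0.001,0],
    [0,0,0.002,0,0,0],
    [0,0,0,0,0,0]
  ]
}}

```text
t: 41.58
tool_pos: [0.5557, 0.3321, 0.062]
tcp_rot: [-0.044, 3.14, 0.001]
force: [0.5, 0.6, -1.2]
grip_width: 0.0455
```

Request:
{"method": "send_rows", "body": {
  "motion": [
    [0,0,0.001,0,0.001,0],
    [0,0,0.001,0,0,0]
  ]
}}

```text
t: 41.75
tool_pos: [0.5558, 0.3321, 0.0617]
tcp_rot: [-0.044, 3.14, 0.002]
force: [-5.2, -1.9, 11.6]
grip_width: 0.0456
```

Contact at 12 N at the expected height. I'll release and rise.

Request:
{"method": "send_rows", "body": {
  "motion": [
    [0,0,0,0,0,0],
    [0,0,0,0,0,0],
    [0,0,0,0,0,0],
    [0,0,0,0,0,0],
    [0,0,0,0,0,0],
    [0,0,0,0,0,0],
    [0,0,0,0,0,0]
  ],
  "claw": 1
}}

```text
t: 42.33
tool_pos: [0.5565, 0.3325, 0.0618]
tcp_rot: [-0.044, 3.138, 0.003]
force: [0.0, -0.1, -0.6]
grip_width: 0.0853
```

Request:
{"method": "send_rows", "body": {
  "motion": [
    [0,0,-0.01,0,0,0],
    [0,0,-0.02,0,0,0],
    [0,0,-0.03,0,0,0],
    [0,0,-0.03,0,0,0],
    [0,0,-0.02,0,0,0],
    [0,0,0,0,0,0]
  ]
}}

```text
t: 42.83
tool_pos: [0.5546, 0.3313, 0.1774]
tcp_rot: [0.044, -3.14, 0.001]
force: [1.5, -0.1, -0.1]
grip_width: 0.0853
```

Request:
{"method": "send_rows", "body": {
  "motion": [
    [0.01,0,-0.01,0,0,0],
    [0.02,-0.01,-0.01,0,0,0],
    [0.03,-0.02,-0.01,0,0,0],
    [0.03,-0.02,-0.01,0,0,0],
    [0.03,-0.02,-0.01,0,0,0],
    [0.03,-0.02,-0.01,0,0,0],
    [0.03,-0.02,-0.01,0,0,0],
    [0.02,-0.02,0,0,0,0],
    [0.01,-0.01,0,0,0,0],
    [0,0,0,0,0,0],
    [0,0,0,0,0,0],
    [0,0,0,0,0,0]
  ]
}}

```text
t: 43.83
tool_pos: [0.3302, 0.1779, 0.2509]
tcp_rot: [0.046, -3.138, 0.0]
force: [0.8, -0.3, 0.6]
grip_width: 0.0856
```

```bash
python3 - <<'E'
from h import *
from station import *
c=get_calibration("top");p,d=get_image("top")
cv2.imwrite("pics/top14.png",cv2.resize(p[130:310,150:520,::-1],(780,380),interpolation=cv2.INTER_CUBIC))
P=pts(c,cv2.medianBlur(d,3));z=P[...,2]
for n,(u,v) in dict(c_ob=(202,190),c_lr=(288,163),c_sq=(376,164),c_sr=(475,194)).items():
    w=28;sl=np.s_[v-w:v+w,u-w:u+w]
    for nm,lo,hi in (("top",.084,.097),("deck",.0525,.0625)):
        m=((z[sl]>lo)&(z[sl]<hi)).astype(np.uint8)
        if nm=="top": m=cv2.morphologyEx(m,cv2.MORPH_OPEN,np.ones((3,3)))
        k,l,s,ce=cv2.connectedComponentsWithStats(m)
        q=P[sl][l==1+np.argmax(s[1:,4])]
        print(n,nm,len(q),[np.round(x,1) for x in cv2.minAreaRect((q[:,:2]*1000).astype(np.float32))],"z",round(float(np.median(q[:,2])),4))
        if nm=="top":
            A=np.c_[q[:,:2]-q[:,:2].mean(0),np.ones(len(q))];g=(q[:,2]<np.median(q[:,2])+.003)
            print("  slope",np.round(np.linalg.lstsq(A[g],q[g,2],rcond=None)[0][:2],3))
E
python3 go.py 400 230 200 181.6
```

```text
c_ob top 550 [array([554.8, 329.7]), array([73.3, 44.5]), np.float64(1.8)] z 0.0931
  slope [0.005 0.009]
c_ob deck 264 [array([555.5, 331.5]), array([90.3, 63.9]), np.float64(1.6)] z 0.058
c_lr top 443 [array([629. , 110.2]), array([58. , 56.6]), np.float64(1.1)] z 0.0924
  slope [0.01  0.007]
c_lr deck 268 [array([624.6, 112.6]), array([79.2, 73.5]), np.float64(87.5)] z 0.0574
c_sq top 468 [array([ 627.2, -117.4]), array([54. , 54.4]), np.float64(27.4)] z 0.0925
  slope [ 0.02  -0.004]
c_sq deck 261 [array([ 627.6, -114. ]), array([72. , 70.7]), np.float64(30.5)] z 0.0578
c_sr top 228 [array([ 560.4, -367. ]), array([37.5, 41.2]), np.float64(1.9)] z 0.0904
  slope [-0.011 -0.041]
c_sr deck 228 [array([ 556.6, -361.9]), array([61.3, 51.3]), np.float64(25.6)] z 0.0572
t 43.88 pos [330.5 178.1 250.8] phi -178.32 tilt [-2.8e-03 -2.0e-04 -1.0e+00] q1,q6 [0.493 0.464]
turn z first (rad) 0.0015
then shift tool mm [-70.9  50.   50.8] grip 0.08540965995413005 F [0.  0.6 0.3]
full turn rotvec tool [-0.0001 -0.0028  0.0015] shift in present tool axes [-71.1  49.9  50.6]
```

View pics/top14.png

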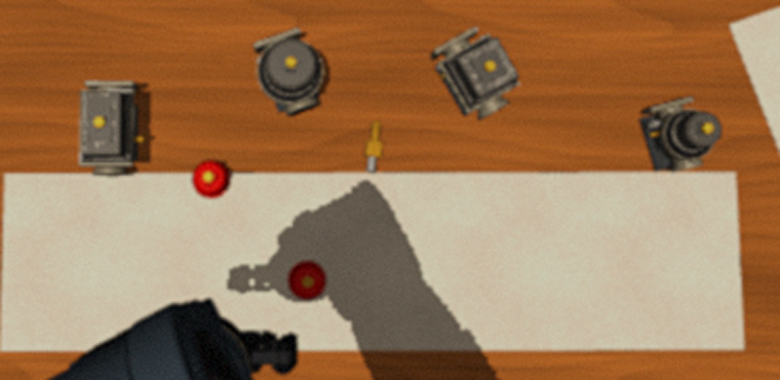

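```bash
python3 - <<'E'
from h import *
from station import *
c=get_calibration("top")
Z=np.median([get_image("top")[1] for _ in range(7)],0).astype(np.float32)
P=pts(c,Z)
for n,(x,y),h,r in (("ob",(555,330),.092,17),("lr",(628,111),.092,22),("sq",(627,-116),.092,20),("sr",(560,-366.5),.090,15)):
    D=np.hypot(P[...,0]*1000-x,P[...,1]*1000-y)
    q=P[(D<r)&(D>8)&(abs(P[...,2]-h-.001)<.006)]
    A=np.c_[q[:,:2]-q[:,:2].mean(0),np.ones(len(q))]
    s,res,_,_=np.linalg.lstsq(A,q[:,2],rcond=None); print(n,len(q),np.round(s,4),"rms",np.sqrt(res/len(q)))
E
```

```text
ob 119 [-0.0054  0.0048  0.0945] rms [0.00091982]
lr 215 [0.0114 0.0007 0.0927] rms [0.0008318]
sq 173 [ 0.0128 -0.0115  0.0941] rms [0.00117879]
sr 79 [-0.0002 -0.0001  0.091 ] rms [0.00101704]
```

All flat (slopes within about 0.02), centred and released, so I'll hand it in.

```bash
python3 -c "
from station import order
print(order.sign_off())"
```

```text
the job is handed in; nothing more can be done
None
```

All four bowls are on their matching carburettors and I handed the job in at about 44 s. The hand-in reports no verdict, so this rests on my own last checks.

- **Placing:** I gripped each bowl by its walls, lowered it until the wrist felt the deck, then let go. The highest force I read at contact was about 22 N (the limit is 80 N), on the large round bowl. It touched twice: after the first touch it rose about 1 mm and I pressed it down again. The other three read 3 to 12 N.
- **Position:** In the top camera each bowl lies about 2 to 4 mm from the deck centre I measured at the start. The square and oblong bowls are within about 2–3° of their decks.
- **Seating:** Bowl tops read 91 to 94.5 mm, against an expected 90 to 92 mm with the camera reading about 1.5 mm high. The fitted tilt is under 0.02 rad.
- **Disagreements:**
  - A first rough fit gave the small bowl a tilt of 0.041 rad. A fit over seven averaged depth pictures gave about 0.
  - The deck centres I re-measured at the end, now partly hidden by the bowls, put the small bowl up to about 6 mm off. I trust the start values more.
- **Bystanders:** I did not touch the red look-alikes or the brass fitting, and the pictures show them where they were. I stayed clear of the spray can but did not re-measure it at the end.

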